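# Knock down the base block that rides loose on its parallels

## Robot

A 7-joint arm with a two-finger parallel gripper is mounted at the origin on the work surface. World frame = base frame: x ahead of the robot, y to its left, z up, the work surface at z = 0. Lengths are in mm, angles in rad, forces in N, time in s.
With the tool pointing down it reaches from about 400 to 875 mm from the base axis. Payload 4.4 kg.
Tool frame: the origin (TCP) lies between the finger pads; the fingertips stand 22 mm ahead of it and the grasp point (between the pads) lies 3 mm ahead of it; z points along the fingers, y is the line along which they close (so a half turn about z gives the same grasp; the last joint's range is limited). The gripper opens to 85 mm and grips with 20 to 120 N. Pads are 22 mm wide; open, the fingers measure 114 mm over their backs; the gripper's body (76 mm by 85 mm) begins 54 mm behind the grasp point. The pads swing forward as they close: fully open they stand 13 mm farther back than shut.
Start: joints at [1.08, 0.628, 0.038, 1.517, -0.027, 0.996, -0.02], TCP at [267.917, -592.231, 253.313] pointing down, gripper open.
Joint ranges: [-3.06, 3.06], [-0.37, 2.12], [-1.25, 1.32], [0.18, 2.47], [-1.1, 4.24], [0.23, 1.98], [-2.94, 2.94]. Speed limits (rad/s): [2.57, 2.57, 3.14, 3.14, 3.14, 3.14, 3.14].

## Interface

Orientations are given as [roll, pitch, yaw] about the fixed x, y, z axes, in that order (R = Rz(yaw) Ry(pitch) Rx(roll)).
In Python, from cell import ctrl gives the robot as it stands.
- The arm moves only by the tool step_arm, never from a script. Its argument "plan" is a list of rows, each an object of numbers: "dx", "dy", "dz": the shift along the tool's x, y, z scaled (see below); "ax", "ay", "az": the turn, a rotation vector about the tool's x, y, z scaled (see below); "gripper": the opening, from 0 (shut) to 1 (fully open). A call has 1 to 20 rows; each row shifts and turns the commanded pose from where the row before left it, along the tool's axes as they then stand; what a row does not reach is not made up. The controller multiplies each number of a shift by 0.3 m and each number of a turn by 90 degrees. A row lasts 1/8 s, in which the tool goes at most 62.5 mm and 10.7 degrees, less where a joint would pass 70% of its speed; a pose out of reach is approached as far as the arm can. A call with a number of a shift or a turn outside -1 to 1 is refused whole. A call with a gripper value outside its range is refused whole. The fingers move at their own pace and stop on an object; the grip force is fixed at half the most. Time passes only in rows, so rows that do not move let the fingers close. It gives the time, the measured TCP pose, the force, the opening and the grip force at its end, in the units of the state.
- ctrl.read_state(): the state, without advancing time (a new reading comes with each control period).
- ctrl.get_image(name): name is "side" or "top" or "wrist"; returns a dict with "color" (384x512x3 uint8, red, green, blue), "range_z" (384x512 float32, mm along the optical axis (not along the pixel's ray), 0 where there is no reading), "fx", "fy", "cx", "cy" (pixels), "k1" (the pictures are not rectified: a ray, as slopes to the right and down, at radius r is drawn at 1 + k1 r^2 times it, then the intrinsics apply), "T" (4x4, takes a point from camera to world coordinates); the wrist camera has in their place "T_tool_cam" (4x4, takes a point from camera to tool coordinates, whose origin is the TCP and whose axes are the flange's). Camera axes: x right, y down, z forward; pixel columns grow to the right and rows downward; lengths in mm; the calibration is good to about 2 mm. A picture is of the moment at which its call begins: read the wrist's pose just before it.
- ctrl.finish_job(): hands the job in; it is judged then, once.
The state is a dict: "clock": time; "qpos": joint angles; "qd": joint speeds; "tau": joint torques, N m; "eef_pos": TCP position; "tool_rot": TCP orientation; "force": force on the tool from outside, world axes, zero at the start; "torque": the same for the moment, N m; "width": finger opening in mm; "gripper_force": force on a finger pad.
Only numpy, scipy, OpenCV 4.12 (cv2) and the standard library are available. Lean on these libraries where they do the work, as an engineer would, in place of code of your own. Each camera call takes 0.05 s, during which the arm holds its last target. There are 200 camera calls.

## Task

Two base blocks for small figures are clamped in drill vises, each on a pair of steel parallels, but one of them has ridden up and its parallels still slide: nudge the parallels to find out which. Tap or press that block down with the round mallet, firmly but without heavy blows, until it beds level and its parallels no longer slide; leave the parallels under the blocks, and do not knock the block that is already down. Then stand the mallet back on its head on the bench; do not disturb the plaster bust or the lidded tub.

Things in the scene. Friction and masses are not known exactly. Their poses are not given: they have to be found in the camera images.
- vise_a: one of two like cast-iron drill vises, fixed to the bench: screw along x, handle at -x, fixed jaw at +x, jaws along y. Origin on the bench under the middle of its block. x -135 to +120 mm, y -71 to +71 mm (low flanges, 11 mm high); bed 28 mm and jaw tops 68 mm above the bench. In one vise, which may be either, the block has ridden up by 3 to 8 mm; in the other it is down.
- vise_b: one of two like cast-iron drill vises, fixed to the bench: screw along x, handle at -x, fixed jaw at +x, jaws along y. Origin on the bench under the middle of its block. x -135 to +120 mm, y -71 to +71 mm (low flanges, 11 mm high); bed 28 mm and jaw tops 68 mm above the bench. In one vise, which may be either, the block has ridden up by 3 to 8 mm; in the other it is down.
- par_a_front: ground steel parallel (bar 9 wide x 180 long x 20 mm high) on the bed of vise a under the block, along the jaws on the handle side (x -23.5 mm in the vise's frame); origin in the middle of its underside. It sticks out 30 mm past each end of the block, 28 to 48 mm above the bench. It slides lengthwise at under 3 N if its block has ridden up, and does not move at 5 N if the block is down.
- par_a_back: ground steel parallel (bar 9 wide x 180 long x 20 mm high) on the bed of vise a under the block, along the jaws on the fixed-jaw side (x +23.5 mm in the vise's frame); origin in the middle of its underside. It sticks out 30 mm past each end of the block, 28 to 48 mm above the bench. It slides lengthwise at under 3 N if its block has ridden up, and does not move at 5 N if the block is down.
- par_b_front: ground steel parallel (bar 9 wide x 180 long x 20 mm high) on the bed of vise b under the block, along the jaws on the handle side (x -23.5 mm in the vise's frame); origin in the middle of its underside. It sticks out 30 mm past each end of the block, 28 to 48 mm above the bench. It slides lengthwise at under 3 N if its block has ridden up, and does not move at 5 N if the block is down.
- par_b_back: ground steel parallel (bar 9 wide x 180 long x 20 mm high) on the bed of vise b under the block, along the jaws on the fixed-jaw side (x +23.5 mm in the vise's frame); origin in the middle of its underside. It sticks out 30 mm past each end of the block, 28 to 48 mm above the bench. It slides lengthwise at under 3 N if its block has ridden up, and does not move at 5 N if the block is down.
- mallet_grip (a point): point on the axis of the mallet's handle, 180 mm above the flat end of its head, z along the handle away from the head. The handle is a round 28 mm bar from 99 to 215 mm above the flat end; the head is 72 mm across at the flat end.
- mallet: round carver's mallet of turned wood, about 0.4 kg, upright on the flat end of its head; origin in the middle of that end. Held upright, it presses or taps the block's top: the block slides down stiffly at 5 N; if one end lands first, the other needs 10 N at the middle or 7 N near the end still up. Down at both ends, a firm push of 15 N, held a moment, makes it grip the parallels. Peaks over 120 N are too hard.
- block_a: hardwood base block in vise a, 60 mm wide between the jaws, 120 mm long along them; origin at the middle of its top, z up. Each was planed by hand to its own thickness, 35 to 42 mm, so the height of its top does not tell whether it is down. Fully down, its underside lies level on both parallels, 48 mm above the bench. The one that rode up may lie up to 1.5 degrees out of level.
- block_b: hardwood base block in vise b, 60 mm wide between the jaws, 120 mm long along them; origin at the middle of its top, z up. Each was planed by hand to its own thickness, 35 to 42 mm, so the height of its top does not tell whether it is down. Fully down, its underside lies level on both parallels, 48 mm above the bench. The one that rode up may lie up to 1.5 degrees out of level.
- bust_mid (a point): plaster bust standing loose on the bench, 166 mm high, 84 mm across; this point is half-way up. A bystander: leave it.
- tub_mid (a point): loose lidded plastic tub, 76 mm high, 82 mm across; this point is half-way up. A bystander: leave it.

How it is judged:
By the outcome, as a careful person would: the job done as asked, in the order asked, and still so for the second after the job is handed in, with the robot touching nothing.
It also fails if it takes over 72 s, if anything falls off the work surface, if the arm or the gripper's body presses on something with over 40 N, if the wrist force passes 120 N, or if a joint passes its speed limit or range.

## Working session

There is one attempt and no reset: what is moved stays moved. The work goes in short steps, Python scripts to look and compute and a tool call to move; the robot and the scene stay as the last step left them, time stands still between calls to the robot, and variables do not carry over. Pictures are saved under pics/ and viewed, at most 10 in all, crops included, and the job is handed in when it is done.

Besides the shell and the picture viewer there is one more tool, called as name([rows], argument=value, ...), one row to a line, values as JSON. step_arm: Moves the arm, as the interface text tells. Shifts and turns lie within -1 to 1; 1 stands for 0.3 m of shift or 90 degrees of turn. Its arguments: {"type":"object","properties":{"plan":{"type":"array"}},"required":["plan"]}

```bash
mkdir -p pics; ls; cat > h.py <<'E'
import numpy as np, cv2
from cell import ctrl
from scipy.spatial.transform import Rotation as R
def pts(im, T=None):
    T=im["T"] if T is None else T
    h,w=im["range_z"].shape
    u,v=np.meshgrid(np.arange(w),np.arange(h))
    K=np.array([[im["fx"],0,im["cx"]],[0,im["fy"],im["cy"]],[0,0,1.]])
    p=cv2.undistortPoints(np.stack([u,v],-1).reshape(-1,1,2).astype(float),K,np.array([im["k1"],0,0,0.])).reshape(h,w,2)
    z=im["range_z"]
    P=np.dstack([p[...,0]*z,p[...,1]*z,z])
    W=P@T[:3,:3].T+T[:3,3]
    W[z==0]=np.nan
    return W
def save(im,n): cv2.imwrite(f"pics/{n}.png",cv2.cvtColor(im["color"],cv2.COLOR_RGB2BGR))
def tool():
    s=ctrl.read_state(); T=np.eye(4); T[:3,:3]=R.from_euler('xyz',s["tool_rot"]).as_matrix(); T[:3,3]=s["eef_pos"]; return T
E
python3 - <<'E'
from h import *
print(ctrl.read_state())
for n in("top","side"):
    im=ctrl.get_image(n); save(im,n+"0"); np.save(n+"0.npy",pts(im)); print(n,im["fx"],im["k1"],im["T"].round(2).tolist())
E
```

```text
pics
{'clock': 0.0, 'qpos': array([ 1.08021302,  0.62934958,  0.03842914,  1.51838441, -0.02699012,
        0.99628836, -0.01999417]), 'qd': array([ 0.0014816 , -0.00046993, -0.00012356,  0.00231331, -0.00159692,
       -0.00023472,  0.00069688]), 'tau': array([ 2.43268505e-04, -5.63407087e+01,  1.22583054e+00, -1.93444258e+01,
        1.09043575e-02,  1.03258953e-02,  4.12532046e-06]), 'eef_pos': array([ 267.66797611, -591.68227362,  252.38132802]), 'tool_rot': array([-3.13968081e+00,  2.64960373e-05,  4.24804528e-01]), 'force': array([ 0.64329054, -0.10865257,  0.370227  ]), 'torque': array([ 0.01062908, -0.07006954,  0.03249759]), 'gripper_force': 0.0, 'width': 85.06035990965327}
top 385.0395591213813 -0.03554128147600507 [[0.02, -0.98, 0.19, 397.16], [-1.0, -0.02, 0.0, 108.44], [-0.0, -0.19, -0.98, 1060.26], [0.0, 0.0, 0.0, 1.0]]
side 473.66147946935314 -0.13698292360818687 [[1.0, -0.01, 0.05, 521.42], [-0.05, -0.53, 0.85, -894.94], [0.02, -0.85, -0.53, 741.48], [0.0, 0.0, 0.0, 1.0]]
```

View pics/top0.png

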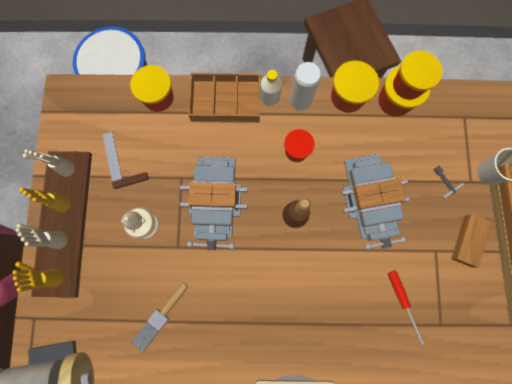

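View pics/side0.png

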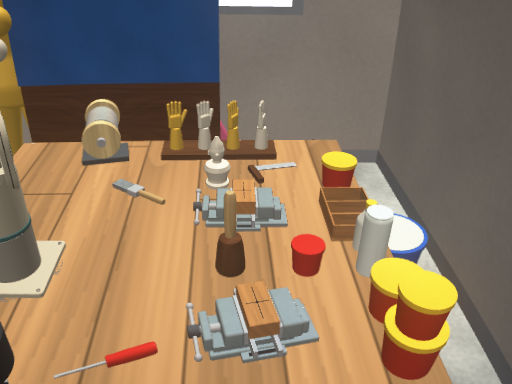

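The top view shows vises at (213,200) and (376,205), the mallet at (298,210), the tub at (299,144) and the bust at (140,222). The side view agrees with this.

```bash
python3 - <<'E'
from h import *
for n,boxes in (("top",{"L":(185,180,242,212),"R":(345,178,408,212),"mal":(275,185,325,240),"tub":(280,125,318,162),"bust":(118,200,162,245)}),("side",{"L":(220,170,270,225),"R":(225,275,290,345),"mal":(205,180,255,285),"tub":(285,225,330,280),"bust":(195,130,235,190)})):
    W=np.load(n+"0.npy"); im=cv2.imread(f"pics/{n}0.png"); hsv=cv2.cvtColor(im,cv2.COLOR_BGR2HSV)
    for k,(a,b,c,d) in boxes.items():
        w=W[b:d,a:c].reshape(-1,3); h=hsv[b:d,a:c].reshape(-1,3); ok=~np.isnan(w[:,0])
        if k in"LR":
            m=ok&(h[:,1]>110)&(w[:,2]>74)&(w[:,2]<105); p=w[m]
            r=cv2.minAreaRect(p[:,:2].astype(np.float32))
            A=np.c_[p[:,:2]-p[:,:2].mean(0),np.ones(len(p))]
            z0=np.median(p[:,2]); q=abs(p[:,2]-z0)<5
            f=np.linalg.lstsq(A[q],p[q,2],rcond=None)[0]
            print(n,k,m.sum(),np.round(r[0],1),np.round(r[1],1),round(r[2],1),"med z",z0.round(1),"grad deg",np.degrees(f[:2]).round(2))
        else:
            p=w[ok&(w[:,2]>12)]; print(n,k,len(p),"min",p.min(0).round(0),"max",p.max(0).round(0))
            if k=="mal":
                for lo,hi in((20,60),(100,140),(140,180),(180,205),(207,225)):
                    q=p[(p[:,2]>lo)&(p[:,2]<hi)]
                    if len(q): print("  ",lo,len(q),q.min(0).round(0),q.max(0).round(0),q.mean(0).round(1))
E
```

```text
top L 1060 [570.5 220.7] [120.3  59.7] 89.1 med z 88.1 grad deg [ 0.07 -0.11]
top R 1048 [ 580.1 -214.2] [ 59.6 120.5] 11.1 med z 88.0 grad deg [ 0.14 -0.41]
top mal 635 min [495. -35.  12.] max [561.  32. 216.]
   20 107 [495. -35.  20.] [556.  32.  60.] [512.   11.2  39.9]
   100 23 [515.  -6. 100.] [534.  11. 138.] [521.6   4.6 121.2]
   140 35 [517. -12. 140.] [536.  12. 180.] [522.3   3.9 162. ]
   180 38 [517. -13. 182.] [544.  11. 205.] [524.7   2.7 196.1]
   207 85 [520. -15. 207.] [541.   8. 216.] [530.2  -2.3 212.2]
top tub 769 min [674. -47.  12.] max [755.  33.  78.]
top bust 855 min [454. 370.  12.] max [535. 443. 166.]
side L 531 [572.3 216.7] [123.8  57.7] 88.9 med z 88.2 grad deg [-0.02  0.59]
side R 1498 [ 580.4 -214.7] [ 60.1 125.7] 10.8 med z 88.5 grad deg [0.31 0.62]
side mal 3171 min [ 463. -165.   12.] max [602. 410. 216.]
   20 992 [465. -41.  20.] [598. 398.  60.] [524.1 103.3  38.6]
   100 164 [518. -22. 100.] [544.  -5. 140.] [531.2 -14.  120.9]
   140 183 [519. -20. 141.] [546.  -2. 180.] [531.5 -14.2 160.4]
   180 118 [519. -21. 180.] [543.  -6. 205.] [531.  -14.4 192.6]
   207 59 [519. -16. 207.] [543.   4. 216.] [531.5  -7.9 211.7]
side tub 1095 min [675. -54.  12.] max [802. 151.  77.]
side bust 1557 min [414. 224.  12.] max [555. 699. 166.]
```

step_arm([
  {"az":0.0735,"gripper":0},
  {"az":0.0735,"gripper":0},
  {"dx":0.148,"dy":-0.077,"dz":0.043,"gripper":0},
  {"dx":0.148,"dy":-0.077,"dz":0.043,"gripper":0},
  {"dx":0.148,"dy":-0.077,"dz":0.043,"gripper":0},
  {"dx":0.148,"dy":-0.077,"dz":0.043,"gripper":0},
  {"dx":0.148,"dy":-0.077,"dz":0.043,"gripper":0},
  {"dx":0.148,"dy":-0.077,"dz":0.043,"gripper":0},
  {"dx":0.148,"dy":-0.077,"dz":0.043,"gripper":0},
  {"dx":0.148,"dy":-0.077,"dz":0.043,"gripper":0},
  {"gripper":0},
  {"gripper":0},
])

```text
invalid input
```

```bash
cat >> h.py <<'E'
V={"L":(570.5,220.2,np.radians(-0.9)),"R":(580.1,-214.4,np.radians(11.1))}
def v2w(k,u,v):
    x,y,a=V[k]; return np.array([x+u*np.cos(a)-v*np.sin(a), y+u*np.sin(a)+v*np.cos(a)])
def w2v(k,p):
    x,y,a=V[k]; d=p[...,:2]-[x,y]; return np.stack([d[...,0]*np.cos(a)+d[...,1]*np.sin(a),-d[...,0]*np.sin(a)+d[...,1]*np.cos(a),p[...,2]],-1)
def go(p,T=None):
    T=tool() if T is None else T
    d=T[:3,:3].T@(np.array(p,float)-T[:3,3]); return (d/300).round(4)
def st():
    s=ctrl.read_state(); print("t",round(s["clock"],2),"p",s["eef_pos"].round(1),"r",s["tool_rot"].round(3),"F",s["force"].round(1),"w",round(s["width"],1),"g",round(s["gripper_force"],1)); return s
E
python3 - <<'E'
from h import *
st(); T=tool(); im=ctrl.get_image("wrist"); save(im,"w1")
print(im["T_tool_cam"].round(2).tolist())
W=pts(im,T@im["T_tool_cam"]); np.save("w1.npy",W)
p=W.reshape(-1,3); p=p[~np.isnan(p[:,0])]; v=w2v("R",p)
for u in(-23.5,23.5):
    q=v[(abs(v[:,0]-u)<4)&(v[:,1]<-62)&(abs(v[:,2]-48)<5)]
    print(u,len(q), q[:,1].min() if len(q) else None, np.median(q[:,2]) if len(q) else None)
q=v[(abs(v[:,0])<25)&(abs(v[:,1])<57)&(abs(v[:,2]-88)<7)]; print(len(q), q.min(0),q.max(0))
print("to approach",go([*v2w("R",-23.5,-125),57]))
E
```

```text
t 0.1 p [ 267.7 -591.7  252.5] r [-3.14  -0.     0.425] F [-0.1 -0.2  0.2] w 85.4 g 0.0
[[-0.0, -0.95, -0.31, 80.9], [1.0, -0.0, 0.0, -0.32], [-0.0, -0.31, 0.95, -120.36], [0.0, 0.0, 0.0, 1.0]]
-23.5 0 None None
23.5 0 None NoneTraceback (most recent call last):
  File "<stdin>", line 9, in <module>
    return umr_minimum(a, axis, None, out, keepdims, initial, where)
ValueError: zero-size array to reduction operation minimum which has no identity
```

View pics/w1.png

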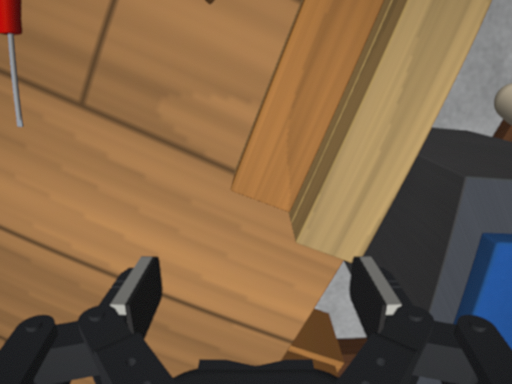

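The picture shows only the bench edge, so the arm has not moved: the call was refused. I'll resend it with every key present.

step_arm([
  {"dx":0,"dy":0,"dz":0,"ax":0,"ay":0,"az":0.0735,"gripper":0},
  {"dx":0,"dy":0,"dz":0,"ax":0,"ay":0,"az":0.0735,"gripper":0},
  {"dx":0.148,"dy":-0.077,"dz":0.043,"ax":0,"ay":0,"az":0,"gripper":0},
  {"dx":0.148,"dy":-0.077,"dz":0.043,"ax":0,"ay":0,"az":0,"gripper":0},
  {"dx":0.148,"dy":-0.077,"dz":0.043,"ax":0,"ay":0,"az":0,"gripper":0},
  {"dx":0.148,"dy":-0.077,"dz":0.043,"ax":0,"ay":0,"az":0,"gripper":0},
  {"dx":0.148,"dy":-0.077,"dz":0.043,"ax":0,"ay":0,"az":0,"gripper":0},
  {"dx":0.148,"dy":-0.077,"dz":0.043,"ax":0,"ay":0,"az":0,"gripper":0},
  {"dx":0.148,"dy":-0.077,"dz":0.043,"ax":0,"ay":0,"az":0,"gripper":0},
  {"dx":0.148,"dy":-0.077,"dz":0.043,"ax":0,"ay":0,"az":0,"gripper":0},
  {"dx":0,"dy":0,"dz":0,"ax":0,"ay":0,"az":0,"gripper":0},
  {"dx":0,"dy":0,"dz":0,"ax":0,"ay":0,"az":0,"gripper":0},
])

```text
clock: 1.65
eef_pos: [580.2, -342.8, 149.7]
tool_rot: [3.141, 0.002, 0.194]
force: [-1.0, -0.1, 0.0]
width: 0.3
gripper_force: 0.0
```

```bash
cat > wr.py <<'E'
import sys
from h import *
k,name,u0,v0,z0=sys.argv[1],sys.argv[2],*map(float,sys.argv[3:6])
st(); T=tool(); im=ctrl.get_image("wrist"); save(im,name)
p=pts(im,T@im["T_tool_cam"]).reshape(-1,3); p=p[~np.isnan(p[:,0])]; v=w2v(k,p)
for u in(-23.5,23.5):
    for s in(-1,1):
        q=v[(abs(v[:,0]-u)<4)&(s*v[:,1]>64)&(abs(v[:,2]-48)<6)]
        if len(q)>5: print("par",u,s,len(q),"end",(s*np.percentile(s*q[:,1],98)).round(1),"z",np.median(q[:,2]).round(1))
q=v[(abs(v[:,0])<26)&(abs(v[:,1])<57)&(abs(v[:,2]-88)<7)]
if len(q)>50:
    f=np.linalg.lstsq(np.c_[q[:,:2],np.ones(len(q))],q[:,2],rcond=None)[0]
    print("block",len(q),"z0",f[2].round(2),"tilt deg",np.degrees(f[:2]).round(2),"v",q[:,1].min().round(),q[:,1].max().round())
print("go",go([*v2w(k,u0,v0),z0]))
E
python3 wr.py R w2 -23.5 -125 57
```

```text
t 1.65 p [ 580.2 -342.8  149.7] r [3.141e+00 2.000e-03 1.940e-01] F [-1.  -0.1  0. ] w 0.3 g 0.0
par -23.5 -1 347 end -86.8 z 47.6
par 23.5 -1 536 end -93.6 z 47.6
block 11397 z0 88.47 tilt deg [ 0.05 -0.3 ] v -57.0 37.0
go [ 0.0067 -0.0069  0.3103]
```

step_arm([
  {"dx":0.007,"dy":-0.007,"dz":0.15,"ax":0,"ay":0,"az":0,"gripper":0},
  {"dx":0,"dy":0,"dz":0.1,"ax":0,"ay":0,"az":0,"gripper":0},
  {"dx":0,"dy":0,"dz":0.06,"ax":0,"ay":0,"az":0,"gripper":0},
  {"dx":0,"dy":-0.03,"dz":0,"ax":0,"ay":0,"az":0,"gripper":0},
  {"dx":0,"dy":-0.017,"dz":0,"ax":0,"ay":0,"az":0,"gripper":0},
  {"dx":0,"dy":-0.007,"dz":0,"ax":0,"ay":0,"az":0,"gripper":0},
  {"dx":0,"dy":0,"dz":0,"ax":0,"ay":0,"az":0,"gripper":0},
])

```text
clock: 2.58
eef_pos: [580.0, -324.1, 58.2]
tool_rot: [3.141, -0.001, 0.194]
force: [-0.1, -0.2, -0.0]
width: -0.2
gripper_force: 0.0
```

step_arm([
  {"dx":0,"dy":-0.005,"dz":0,"ax":0,"ay":0,"az":0,"gripper":0},
  {"dx":0,"dy":-0.005,"dz":0,"ax":0,"ay":0,"az":0,"gripper":0},
  {"dx":0,"dy":-0.003,"dz":0,"ax":0,"ay":0,"az":0,"gripper":0},
  {"dx":0,"dy":0,"dz":0,"ax":0,"ay":0,"az":0,"gripper":0},
])

```text
clock: 3.08
eef_pos: [578.6, -320.2, 57.0]
tool_rot: [-3.141, 0.0, 0.194]
force: [0.2, 0.1, -0.2]
width: -0.0
gripper_force: 0.0
```

step_arm([
  {"dx":0,"dy":-0.005,"dz":0,"ax":0,"ay":0,"az":0,"gripper":0},
  {"dx":0,"dy":0,"dz":0,"ax":0,"ay":0,"az":0,"gripper":0},
])

```text
clock: 3.32
eef_pos: [578.4, -318.6, 57.1]
tool_rot: [-3.141, 0.0, 0.194]
force: [-0.3, -0.2, 0.0]
width: -0.5
gripper_force: 0.0
```

step_arm([
  {"dx":0,"dy":-0.005,"dz":0,"ax":0,"ay":0,"az":0,"gripper":0},
  {"dx":0,"dy":0,"dz":0,"ax":0,"ay":0,"az":0,"gripper":0},
])

```text
clock: 3.58
eef_pos: [578.1, -317.4, 57.2]
tool_rot: [3.141, -0.0, 0.194]
force: [-0.5, 0.7, -0.4]
width: -0.1
gripper_force: 0.1
```

step_arm([
  {"dx":0,"dy":-0.005,"dz":0,"ax":0,"ay":0,"az":0,"gripper":0},
  {"dx":0,"dy":0,"dz":0,"ax":0,"ay":0,"az":0,"gripper":0},
])

```text
clock: 3.82
eef_pos: [577.8, -316.0, 57.2]
tool_rot: [3.141, -0.0, 0.194]
force: [-0.5, -0.8, -0.1]
width: -0.4
gripper_force: 0.4
```

step_arm([
  {"dx":0,"dy":-0.005,"dz":0,"ax":0,"ay":0,"az":0,"gripper":0},
  {"dx":0,"dy":0,"dz":0,"ax":0,"ay":0,"az":0,"gripper":0},
])

```text
clock: 4.08
eef_pos: [577.5, -314.2, 57.1]
tool_rot: [-3.141, 0.0, 0.194]
force: [-0.9, -1.1, 0.1]
width: -0.1
gripper_force: 0.4
```

step_arm([
  {"dx":0,"dy":-0.005,"dz":0,"ax":0,"ay":0,"az":0,"gripper":0},
  {"dx":0,"dy":0,"dz":0,"ax":0,"ay":0,"az":0,"gripper":0},
])

```text
clock: 4.32
eef_pos: [577.3, -313.3, 57.3]
tool_rot: [3.141, -0.0, 0.194]
force: [0.4, -2.8, 0.1]
width: 0.1
gripper_force: 0.4
```

step_arm([
  {"dx":0,"dy":-0.004,"dz":0,"ax":0,"ay":0,"az":0,"gripper":0},
  {"dx":0,"dy":0,"dz":0,"ax":0,"ay":0,"az":0,"gripper":0},
])

```text
clock: 4.58
eef_pos: [577.3, -313.0, 57.5]
tool_rot: [3.14, -0.001, 0.193]
force: [1.5, -5.0, 0.8]
width: -0.0
gripper_force: 0.5
```

step_arm([
  {"dx":0,"dy":-0.004,"dz":0,"ax":0,"ay":0,"az":0,"gripper":0},
  {"dx":0,"dy":0,"dz":0,"ax":0,"ay":0,"az":0,"gripper":0},
])

```text
clock: 4.82
eef_pos: [577.4, -312.6, 57.9]
tool_rot: [3.138, -0.002, 0.193]
force: [0.8, -6.1, 2.4]
width: -0.1
gripper_force: 0.5
```

R does not give at 6 N, so it is down. Next I'll back off and nudge L from its inner end.

step_arm([
  {"dx":0,"dy":0.05,"dz":0,"ax":0,"ay":0,"az":0,"gripper":0},
  {"dx":0,"dy":0,"dz":-0.177,"ax":0,"ay":0,"az":0,"gripper":0},
  {"dx":0,"dy":0,"dz":-0.177,"ax":0,"ay":0,"az":0.067,"gripper":0},
  {"dx":0,"dy":0,"dz":-0.177,"ax":0,"ay":0,"az":0.067,"gripper":0},
  {"dx":0,"dy":0,"dz":-0.177,"ax":0,"ay":0,"az":0,"gripper":0},
  {"dx":-0.0174,"dy":-0.176,"dz":0,"ax":0,"ay":0,"az":0,"gripper":0},
  {"dx":-0.0174,"dy":-0.176,"dz":0,"ax":0,"ay":0,"az":0,"gripper":0},
  {"dx":-0.0174,"dy":-0.176,"dz":0,"ax":0,"ay":0,"az":0,"gripper":0},
  {"dx":-0.0174,"dy":-0.176,"dz":0,"ax":0,"ay":0,"az":0,"gripper":0},
  {"dx":-0.0174,"dy":-0.176,"dz":0,"ax":0,"ay":0,"az":0,"gripper":0},
  {"dx":-0.0174,"dy":-0.176,"dz":0,"ax":0,"ay":0,"az":0,"gripper":0},
  {"dx":-0.0174,"dy":-0.176,"dz":0,"ax":0,"ay":0,"az":0,"gripper":0},
  {"dx":-0.0174,"dy":-0.176,"dz":0,"ax":0,"ay":0,"az":0,"gripper":0},
  {"dx":0,"dy":0,"dz":0.2,"ax":0,"ay":0,"az":0,"gripper":0},
  {"dx":0,"dy":0,"dz":0.2,"ax":0,"ay":0,"az":0,"gripper":0},
  {"dx":0,"dy":0,"dz":0,"ax":0,"ay":0,"az":0,"gripper":0},
  {"dx":0,"dy":0,"dz":0,"ax":0,"ay":0,"az":0,"gripper":0},
])

```text
clock: 6.95
eef_pos: [545.9, 97.8, 151.0]
tool_rot: [-3.141, -0.001, -0.017]
force: [0.5, -0.0, 1.0]
width: -0.1
gripper_force: 0.0
```

```bash
python3 wr.py L w3 -23.5 -120 57
```

```text
t 6.95 p [545.9  97.8 151. ] r [-3.141e+00 -1.000e-03 -1.700e-02] F [ 0.5 -0.   1. ] w -0.1 g 0.0
par -23.5 -1 473 end -194.1 z 47.7
par 23.5 -1 381 end -87.4 z 47.6
block 11870 z0 88.74 tilt deg [0.1  0.02] v -57.0 42.0
go [-0.0061 -0.0087  0.316 ]
```

step_arm([
  {"dx":-0.006,"dy":-0.009,"dz":0.15,"ax":0,"ay":0,"az":0,"gripper":0},
  {"dx":0,"dy":0,"dz":0.1,"ax":0,"ay":0,"az":0,"gripper":0},
  {"dx":0,"dy":0,"dz":0.066,"ax":0,"ay":0,"az":0,"gripper":0},
  {"dx":0,"dy":-0.025,"dz":0,"ax":0,"ay":0,"az":0,"gripper":0},
  {"dx":0,"dy":-0.015,"dz":0,"ax":0,"ay":0,"az":0,"gripper":0},
  {"dx":0,"dy":0,"dz":0,"ax":0,"ay":0,"az":0,"gripper":0},
  {"dx":0,"dy":0,"dz":0,"ax":0,"ay":0,"az":0,"gripper":0},
])

```text
clock: 7.88
eef_pos: [543.9, 112.6, 55.7]
tool_rot: [-3.141, -0.002, -0.016]
force: [0.4, -0.1, -0.7]
width: -0.1
gripper_force: 0.0
```

step_arm([
  {"dx":0,"dy":-0.005,"dz":0,"ax":0,"ay":0,"az":0,"gripper":0},
  {"dx":0,"dy":-0.005,"dz":0,"ax":0,"ay":0,"az":0,"gripper":0},
  {"dx":0,"dy":0,"dz":0,"ax":0,"ay":0,"az":0,"gripper":0},
])

```text
clock: 8.25
eef_pos: [543.3, 115.7, 54.7]
tool_rot: [-3.142, 0.0, -0.016]
force: [0.7, -0.3, 1.2]
width: -0.2
gripper_force: 0.0
```

step_arm([
  {"dx":0,"dy":-0.005,"dz":0,"ax":0,"ay":0,"az":0,"gripper":0},
  {"dx":0,"dy":-0.005,"dz":0,"ax":0,"ay":0,"az":0,"gripper":0},
  {"dx":0,"dy":0,"dz":0,"ax":0,"ay":0,"az":0,"gripper":0},
])

```text
clock: 8.62
eef_pos: [543.4, 116.8, 54.7]
tool_rot: [3.14, 0.0, -0.018]
force: [0.1, -5.3, 1.5]
width: -0.1
gripper_force: 2.6
```

step_arm([
  {"dx":0,"dy":-0.005,"dz":0,"ax":0,"ay":0,"az":0,"gripper":0},
  {"dx":0,"dy":0,"dz":0,"ax":0,"ay":0,"az":0,"gripper":0},
])

```text
clock: 8.88
eef_pos: [543.3, 116.9, 54.7]
tool_rot: [3.138, 0.001, -0.019]
force: [-0.7, -9.0, 0.6]
width: 0.3
gripper_force: 4.0
```

```bash
cat > par.py <<'E'
from h import *
im=ctrl.get_image("top"); W=pts(im); np.save("top1.npy",W)
for nm,W in(("t0",np.load("top0.npy")),("now",W)):
  for k in"LR":
    v=w2v(k,W.reshape(-1,3))
    for u in(-23.5,23.5):
        o=[]
        for s in(-1,1):
            q=v[(abs(v[:,0]-u)<8)&(s*v[:,1]>66)&(s*v[:,1]<110)&(abs(v[:,2]-46)<7)]
            o+=[len(q),(s*np.max(s*q[:,1])).round(1) if len(q) else None]
        print(nm,k,u,o)
E
python3 par.py; python3 wr.py L w4 -23.5 -120 57
```

```text
t0 L -23.5 [36, np.float64(-88.6), 32, np.float64(88.1)]
t0 L 23.5 [27, np.float64(-86.8), 35, np.float64(90.9)]
t0 R -23.5 [16, np.float64(-88.4), 36, np.float64(91.8)]
t0 R 23.5 [23, np.float64(-92.5), 27, np.float64(85.1)]
now L -23.5 [0, None, 33, np.float64(87.7)]
now L 23.5 [0, None, 33, np.float64(91.2)]
now R -23.5 [9, np.float64(-82.9), 45, np.float64(97.4)]
now R 23.5 [22, np.float64(-93.0), 27, np.float64(85.7)]
t 8.93 p [543.3 116.9  54.7] r [ 3.138e+00  1.000e-03 -1.900e-02] F [ 0.5 -7.7  1.9] w -0.0 g 4.0
par -23.5 -1 1230 end -194.6 z 47.7
par 23.5 -1 1157 end -87.6 z 47.7
block 14407 z0 88.7 tilt deg [0.09 0.01] v -57.0 -13.0
go [ 0.007   0.0542 -0.0077]
```

View pics/w4.png

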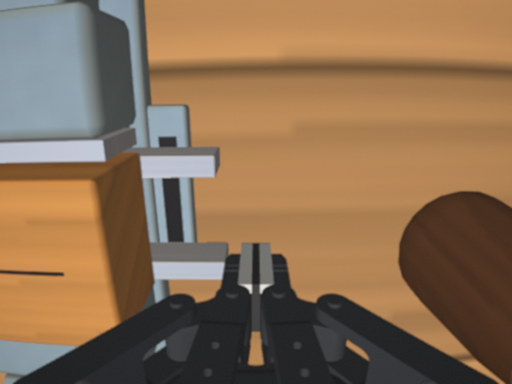

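View pics/w2.png

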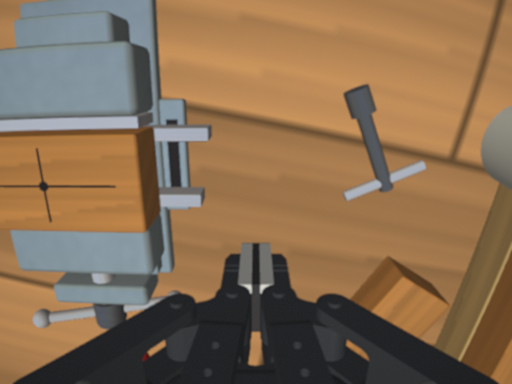

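The wrist view shows the finger against the front parallel of L (contact near (235,262)), which has not moved. The top camera shows R's front parallel shifted about 5.5 mm, so R is the block that has ridden up. Next is the mallet.

step_arm([
  {"dx":0,"dy":0.04,"dz":0,"ax":0,"ay":0,"az":0,"gripper":0},
  {"dx":0,"dy":0,"dz":-0.188,"ax":0,"ay":0,"az":0,"gripper":0},
  {"dx":0,"dy":0,"dz":-0.188,"ax":0,"ay":0,"az":0,"gripper":0},
  {"dx":0,"dy":0,"dz":-0.188,"ax":0,"ay":0,"az":0,"gripper":0.5},
  {"dx":0,"dy":0,"dz":-0.188,"ax":0,"ay":0,"az":0,"gripper":1},
  {"dx":-0.018,"dy":0.18,"dz":0,"ax":0,"ay":0,"az":0,"gripper":1},
  {"dx":-0.018,"dy":0.18,"dz":0,"ax":0,"ay":0,"az":0,"gripper":1},
  {"dx":0,"dy":0,"dz":0,"ax":0,"ay":0,"az":0,"gripper":1},
  {"dx":0,"dy":0,"dz":0,"ax":0,"ay":0,"az":0,"gripper":1},
])

```text
clock: 10.1
eef_pos: [530.8, 1.1, 280.4]
tool_rot: [-3.14, -0.0, -0.016]
force: [-0.4, 0.5, -0.1]
width: 85.5
gripper_force: 0.0
```

```bash
cat > mal.py <<'E'
from h import *
st(); T=tool(); im=ctrl.get_image("wrist"); save(im,"w5")
p=pts(im,T@im["T_tool_cam"]).reshape(-1,3); p=p[~np.isnan(p[:,0])]
q=p[(p[:,2]>196)&(p[:,2]<222)&(abs(p[:,0]-530)<30)&(abs(p[:,1])<30)]; print("top",len(q),q.min(0),q.max(0))
(c,r)=cv2.minEnclosingCircle(q[:,:2].astype(np.float32)); print(c,r,"go",go([*c,183]))
E
python3 mal.py
python3 - <<'E'
from h import *
im=ctrl.get_image("top"); W=pts(im)
for u in(-23.5,23.5):
    v=w2v("L",W.reshape(-1,3)); print(u,[(s*np.max(s*q[:,1])).round(1) for s in(-1,1) for q in [v[(abs(v[:,0]-u)<8)&(s*v[:,1]>66)&(s*v[:,1]<110)&(abs(v[:,2]-46)<7)]] if len(q)])
E
```

```text
t 10.1 p [530.8   1.1 280.4] r [-3.14  -0.    -0.016] F [-0.4  0.5 -0.1] w 85.5 g 0.0
top 1486 [518.96391163 -15.62773348 196.0524433 ] [545.06914094  11.59268984 215.72762222]
(531.6151123046875, -2.097025156021118) 13.705146789550781 go [0.0029 0.0135 0.3241]
-23.5 [np.float64(-90.9), np.float64(87.9)]
23.5 [np.float64(-86.9), np.float64(91.1)]
```

step_arm([
  {"dx":0.003,"dy":0.0135,"dz":0.06,"ax":0,"ay":0,"az":0,"gripper":1},
  {"dx":0,"dy":0,"dz":0.14,"ax":0,"ay":0,"az":0,"gripper":1},
  {"dx":0,"dy":0,"dz":0.09,"ax":0,"ay":0,"az":0,"gripper":1},
  {"dx":0,"dy":0,"dz":0.034,"ax":0,"ay":0,"az":0,"gripper":1},
  {"dx":0,"dy":0,"dz":0,"ax":0,"ay":0,"az":0,"gripper":1},
  {"dx":0,"dy":0,"dz":0,"ax":0,"ay":0,"az":0,"gripper":0.3},
  {"dx":0,"dy":0,"dz":0,"ax":0,"ay":0,"az":0,"gripper":0},
  {"dx":0,"dy":0,"dz":0,"ax":0,"ay":0,"az":0,"gripper":0},
  {"dx":0,"dy":0,"dz":0,"ax":0,"ay":0,"az":0,"gripper":0},
  {"dx":0,"dy":0,"dz":0,"ax":0,"ay":0,"az":0,"gripper":0},
])

```text
clock: 11.45
eef_pos: [532.0, -3.4, 183.9]
tool_rot: [-3.141, -0.001, -0.016]
force: [-0.9, 0.9, 5.3]
width: 27.4
gripper_force: 59.0
```

step_arm([
  {"dx":0,"dy":0,"dz":-0.1,"ax":0,"ay":0,"az":0,"gripper":0},
  {"dx":0,"dy":0,"dz":-0.18,"ax":0,"ay":0,"az":0,"gripper":0},
  {"dx":0,"dy":0,"dz":-0.187,"ax":0,"ay":0,"az":0,"gripper":0},
  {"dx":0.034,"dy":0.14,"dz":0,"ax":0,"ay":0,"az":0,"gripper":0},
  {"dx":0.034,"dy":0.14,"dz":0,"ax":0,"ay":0,"az":0,"gripper":0},
  {"dx":0.034,"dy":0.14,"dz":0,"ax":0,"ay":0,"az":0,"gripper":0},
  {"dx":0.034,"dy":0.14,"dz":0,"ax":0,"ay":0,"az":0,"gripper":0},
  {"dx":0.034,"dy":0.14,"dz":0,"ax":0,"ay":0,"az":0,"gripper":0},
  {"dx":0,"dy":0,"dz":0.08,"ax":0,"ay":0,"az":0,"gripper":0},
  {"dx":0,"dy":0,"dz":0.06,"ax":0,"ay":0,"az":0,"gripper":0},
  {"dx":0,"dy":0,"dz":0,"ax":0,"ay":0,"az":0,"gripper":0},
  {"dx":0,"dy":0,"dz":0,"ax":0,"ay":0,"az":0,"gripper":0},
])

```text
clock: 12.95
eef_pos: [579.1, -214.8, 281.4]
tool_rot: [3.141, -0.0, -0.017]
force: [-0.2, -0.0, -2.8]
width: 27.2
gripper_force: 60.2
```

step_arm([
  {"dx":0,"dy":0,"dz":0.015,"ax":0,"ay":0,"az":0,"gripper":0},
  {"dx":0,"dy":0,"dz":0.01,"ax":0,"ay":0,"az":0,"gripper":0},
  {"dx":0,"dy":0,"dz":0,"ax":0,"ay":0,"az":0,"gripper":0},
])

```text
clock: 13.32
eef_pos: [578.9, -214.6, 273.6]
tool_rot: [-3.141, 0.0, -0.017]
force: [0.5, -0.0, -4.1]
width: 27.4
gripper_force: 60.2
```

step_arm([
  {"dx":0,"dy":0,"dz":0.005,"ax":0,"ay":0,"az":0,"gripper":0},
  {"dx":0,"dy":0,"dz":0.005,"ax":0,"ay":0,"az":0,"gripper":0},
  {"dx":0,"dy":0,"dz":0,"ax":0,"ay":0,"az":0,"gripper":0},
])

```text
clock: 13.7
eef_pos: [579.3, -214.8, 271.3]
tool_rot: [3.141, -0.001, -0.017]
force: [-1.3, 0.7, 1.1]
width: 27.2
gripper_force: 60.4
```

step_arm([
  {"dx":0,"dy":0,"dz":0.005,"ax":0,"ay":0,"az":0,"gripper":0},
  {"dx":0,"dy":0,"dz":0,"ax":0,"ay":0,"az":0,"gripper":0},
])

```text
clock: 13.95
eef_pos: [579.2, -214.8, 269.3]
tool_rot: [3.141, -0.001, -0.017]
force: [0.3, -0.0, 0.8]
width: 27.2
gripper_force: 60.5
```

step_arm([
  {"dx":0,"dy":0,"dz":0.005,"ax":0,"ay":0,"az":0,"gripper":0},
  {"dx":0,"dy":0,"dz":0,"ax":0,"ay":0,"az":0,"gripper":0},
])

```text
clock: 14.2
eef_pos: [579.2, -214.9, 267.8]
tool_rot: [3.141, -0.001, -0.017]
force: [0.8, -0.4, 2.2]
width: 27.7
gripper_force: 61.2
```

step_arm([
  {"dx":0,"dy":0,"dz":0.005,"ax":0,"ay":0,"az":0,"gripper":0},
  {"dx":0,"dy":0,"dz":0,"ax":0,"ay":0,"az":0,"gripper":0},
])

```text
clock: 14.45
eef_pos: [579.5, -214.9, 267.8]
tool_rot: [3.141, -0.002, -0.017]
force: [-2.1, 1.5, 9.3]
width: 27.3
gripper_force: 61.7
```

step_arm([
  {"dx":0,"dy":0,"dz":0.005,"ax":0,"ay":0,"az":0,"gripper":0},
  {"dx":0,"dy":0,"dz":0,"ax":0,"ay":0,"az":0,"gripper":0},
])

```text
clock: 14.7
eef_pos: [579.8, -214.9, 267.8]
tool_rot: [3.141, -0.003, -0.017]
force: [-3.3, 2.4, 16.7]
width: 27.4
gripper_force: 62.5
```

step_arm([
  {"dx":0,"dy":0,"dz":0.005,"ax":0,"ay":0,"az":0,"gripper":0},
  {"dx":0,"dy":0,"dz":0,"ax":0,"ay":0,"az":0,"gripper":0},
])

```text
clock: 14.95
eef_pos: [580.0, -215.0, 267.8]
tool_rot: [3.141, -0.005, -0.017]
force: [-5.0, 3.1, 25.4]
width: 27.4
gripper_force: 63.2
```

step_arm([
  {"dx":0,"dy":0,"dz":0.005,"ax":0,"ay":0,"az":0,"gripper":0},
  {"dx":0,"dy":0,"dz":0,"ax":0,"ay":0,"az":0,"gripper":0},
])

```text
clock: 15.2
eef_pos: [580.3, -215.1, 267.7]
tool_rot: [3.141, -0.006, -0.017]
force: [-6.7, 4.8, 32.3]
width: 26.8
gripper_force: 64.0
```

step_arm([
  {"dx":0,"dy":0,"dz":0,"ax":0,"ay":0,"az":0,"gripper":0},
  {"dx":0,"dy":0,"dz":0,"ax":0,"ay":0,"az":0,"gripper":0},
  {"dx":0,"dy":0,"dz":0,"ax":0,"ay":0,"az":0,"gripper":0},
  {"dx":0,"dy":0,"dz":0,"ax":0,"ay":0,"az":0,"gripper":0},
  {"dx":0,"dy":0,"dz":0,"ax":0,"ay":0,"az":0,"gripper":0},
  {"dx":0,"dy":0,"dz":-0.02,"ax":0,"ay":0,"az":0,"gripper":0},
  {"dx":0,"dy":0,"dz":-0.08,"ax":0,"ay":0,"az":0,"gripper":0},
  {"dx":0,"dy":0,"dz":-0.15,"ax":0,"ay":0,"az":0,"gripper":0},
  {"dx":0,"dy":0,"dz":0,"ax":0,"ay":0,"az":0,"gripper":0},
])

```text
clock: 16.32
eef_pos: [580.5, -215.8, 338.9]
tool_rot: [3.139, -0.005, -0.017]
force: [0.9, -0.2, -4.0]
width: 27.0
gripper_force: 60.4
```

```bash
python3 - <<'E'
from h import *
st(); print(go([531.6,-2.1,200]))
T=tool()
for n in("wrist","side"):
    im=ctrl.get_image(n); W=pts(im, T@im["T_tool_cam"] if n=="wrist" else None); save(im,n+"6")
    v=w2v("R",W.reshape(-1,3)); q=v[(abs(v[:,0])<26)&(abs(v[:,1])<57)&(abs(v[:,2]-84)<8)]
    f=np.linalg.lstsq(np.c_[q[:,:2],np.ones(len(q))],q[:,2],rcond=None)[0]
    print(n,len(q),"z0",f[2].round(2),np.degrees(f[:2]).round(2),q[:,1].min(),q[:,1].max())
E
```

```text
t 16.32 p [ 580.5 -215.8  338.9] r [ 3.139 -0.005 -0.017] F [ 0.9 -0.2 -4. ] w 27.0 g 60.4
[-0.1775 -0.7105  0.4605]
wrist 1521 z0 83.72 [0.   0.03] -56.97803268700153 56.97261419723454
side 1008 z0 84.02 [0.08 0.76] -56.93007489655585 56.99052747286446
```

Block R is now level at about 83.8 mm. Next I'll return the mallet.

step_arm([
  {"dx":-0.0355,"dy":-0.142,"dz":0,"ax":0,"ay":0,"az":0,"gripper":0},
  {"dx":-0.0355,"dy":-0.142,"dz":0,"ax":0,"ay":0,"az":0,"gripper":0},
  {"dx":-0.0355,"dy":-0.142,"dz":0,"ax":0,"ay":0,"az":0,"gripper":0},
  {"dx":-0.0355,"dy":-0.142,"dz":0,"ax":0,"ay":0,"az":0,"gripper":0},
  {"dx":-0.0355,"dy":-0.142,"dz":0,"ax":0,"ay":0,"az":0,"gripper":0},
  {"dx":0,"dy":0,"dz":0.18,"ax":0,"ay":0,"az":0,"gripper":0},
  {"dx":0,"dy":0,"dz":0.18,"ax":0,"ay":0,"az":0,"gripper":0},
  {"dx":0,"dy":0,"dz":0.08,"ax":0,"ay":0,"az":0,"gripper":0},
  {"dx":0,"dy":0,"dz":0.03,"ax":0,"ay":0,"az":0,"gripper":0},
  {"dx":0,"dy":0,"dz":0,"ax":0,"ay":0,"az":0,"gripper":0},
  {"dx":0,"dy":0,"dz":0,"ax":0,"ay":0,"az":0,"gripper":0},
])

```text
clock: 17.8
eef_pos: [530.0, -0.9, 196.6]
tool_rot: [-3.142, -0.002, -0.017]
force: [0.9, 0.4, -4.1]
width: 27.1
gripper_force: 60.4
```

step_arm([
  {"dx":0,"dy":0,"dz":0.01,"ax":0,"ay":0,"az":0,"gripper":0},
  {"dx":0,"dy":0,"dz":0.005,"ax":0,"ay":0,"az":0,"gripper":0},
  {"dx":0,"dy":0,"dz":0,"ax":0,"ay":0,"az":0,"gripper":0},
  {"dx":0,"dy":0,"dz":0,"ax":0,"ay":0,"az":0,"gripper":0},
])

```text
clock: 18.3
eef_pos: [529.4, -0.9, 191.3]
tool_rot: [3.142, -0.0, -0.017]
force: [-0.1, 0.5, -4.2]
width: 27.2
gripper_force: 60.4
```

step_arm([
  {"dx":0,"dy":0,"dz":0.014,"ax":0,"ay":0,"az":0,"gripper":0},
  {"dx":0,"dy":0,"dz":0.006,"ax":0,"ay":0,"az":0,"gripper":0},
  {"dx":0,"dy":0,"dz":0,"ax":0,"ay":0,"az":0,"gripper":0},
  {"dx":0,"dy":0,"dz":0,"ax":0,"ay":0,"az":0,"gripper":0},
])

```text
clock: 18.8
eef_pos: [529.3, -0.9, 185.2]
tool_rot: [3.142, -0.0, -0.017]
force: [-0.2, 0.3, -3.7]
width: 27.2
gripper_force: 60.4
```

step_arm([
  {"dx":0,"dy":0,"dz":0.004,"ax":0,"ay":0,"az":0,"gripper":0},
  {"dx":0,"dy":0,"dz":0,"ax":0,"ay":0,"az":0,"gripper":0},
  {"dx":0,"dy":0,"dz":0,"ax":0,"ay":0,"az":0,"gripper":0},
])

```text
clock: 19.18
eef_pos: [529.3, -0.8, 184.0]
tool_rot: [-3.142, -0.0, -0.017]
force: [0.2, 0.5, -3.1]
width: 27.4
gripper_force: 60.4
```

step_arm([
  {"dx":0,"dy":0,"dz":0.003,"ax":0,"ay":0,"az":0,"gripper":0},
  {"dx":0,"dy":0,"dz":0,"ax":0,"ay":0,"az":0,"gripper":0},
  {"dx":0,"dy":0,"dz":0,"ax":0,"ay":0,"az":0,"gripper":0.4},
  {"dx":0,"dy":0,"dz":0,"ax":0,"ay":0,"az":0,"gripper":0.6},
  {"dx":0,"dy":0,"dz":0,"ax":0,"ay":0,"az":0,"gripper":1},
  {"dx":0,"dy":0,"dz":0,"ax":0,"ay":0,"az":0,"gripper":1},
  {"dx":0,"dy":0,"dz":0,"ax":0,"ay":0,"az":0,"gripper":1},
  {"dx":0,"dy":0,"dz":-0.06,"ax":0,"ay":0,"az":0,"gripper":1},
  {"dx":0,"dy":0,"dz":-0.15,"ax":0,"ay":0,"az":0,"gripper":1},
  {"dx":0,"dy":0,"dz":-0.15,"ax":0,"ay":0,"az":0,"gripper":1},
  {"dx":0,"dy":0,"dz":0,"ax":0,"ay":0,"az":0,"gripper":1},
])

```text
clock: 20.55
eef_pos: [531.5, -1.0, 294.5]
tool_rot: [-3.141, -0.008, -0.017]
force: [0.2, -0.0, -0.7]
width: 85.1
gripper_force: 0.0
```

```bash
python3 mal.py; python3 par.py; python3 - <<'E'
from h import *
print("to R hover outer", go([*v2w("R",-23.5,-120),290]), "inner", go([*v2w("R",-23.5,135),290]))
E
```

```text
t 20.55 p [531.5  -1.  294.5] r [-3.141 -0.008 -0.017] F [ 0.2 -0.  -0.7] w 85.1 g 0.0
top 1291 [515.13946553 -12.76412559 196.08030846] [542.58385051  13.51851449 216.30134249]
(528.83349609375, 0.3181040287017822) 13.801985740661621 go [-0.0053 -0.0036  0.3649]
t0 L -23.5 [36, np.float64(-88.6), 32, np.float64(88.1)]
t0 L 23.5 [27, np.float64(-86.8), 35, np.float64(90.9)]
t0 R -23.5 [16, np.float64(-88.4), 36, np.float64(91.8)]
t0 R 23.5 [23, np.float64(-92.5), 27, np.float64(85.1)]
now L -23.5 [36, np.float64(-88.6), 33, np.float64(88.1)]
now L 23.5 [25, np.float64(-86.9), 35, np.float64(90.7)]
now R -23.5 [10, np.float64(-82.5), 0, None]
now R 23.5 [23, np.float64(-95.4), 0, None]
to R hover outer [0.1886 1.1167 0.0036] inner [0.0112 0.2854 0.0037]
```

step_arm([
  {"dx":0.027,"dy":0.16,"dz":0,"ax":0,"ay":0,"az":0,"gripper":0.5},
  {"dx":0.027,"dy":0.16,"dz":0,"ax":0,"ay":0,"az":0,"gripper":0},
  {"dx":0.027,"dy":0.16,"dz":0,"ax":0,"ay":0,"az":0,"gripper":0},
  {"dx":0.027,"dy":0.16,"dz":0,"ax":0,"ay":0,"az":0,"gripper":0},
  {"dx":0.027,"dy":0.16,"dz":0,"ax":0,"ay":0,"az":0,"gripper":0},
  {"dx":0.027,"dy":0.16,"dz":0,"ax":0,"ay":0,"az":0,"gripper":0},
  {"dx":0.027,"dy":0.16,"dz":0,"ax":0,"ay":0,"az":0,"gripper":0},
  {"dx":0,"dy":0,"dz":0,"ax":0,"ay":0,"az":-0.067,"gripper":0},
  {"dx":0,"dy":0,"dz":0,"ax":0,"ay":0,"az":-0.067,"gripper":0},
  {"dx":0,"dy":0,"dz":0.18,"ax":0,"ay":0,"az":0,"gripper":0},
  {"dx":0,"dy":0,"dz":0.18,"ax":0,"ay":0,"az":0,"gripper":0},
  {"dx":0,"dy":0,"dz":0,"ax":0,"ay":0,"az":0,"gripper":0},
  {"dx":0,"dy":0,"dz":0,"ax":0,"ay":0,"az":0,"gripper":0},
])

```text
clock: 22.28
eef_pos: [581.0, -338.3, 184.0]
tool_rot: [3.141, -0.001, 0.194]
force: [0.1, -0.5, -0.1]
width: -0.0
gripper_force: 0.0
```

```bash
python3 wr.py R w7 -23.5 -103 57
```

```text
t 22.27 p [ 581.  -338.3  184. ] r [ 3.141e+00 -1.000e-03  1.940e-01] F [ 0.1 -0.5 -0.1] w -0.0 g 0.0
par -23.5 -1 225 end -331.2 z 47.7
par -23.5 1 75 end 98.1 z 47.5
par 23.5 -1 486 end -317.2 z 47.7
block 10837 z0 83.73 tilt deg [0.02 0.03] v -57.0 57.0
go [-0.0044 -0.065   0.4267]
```

step_arm([
  {"dx":-0.004,"dy":0,"dz":0.18,"ax":0,"ay":0,"az":0,"gripper":0},
  {"dx":0,"dy":0,"dz":0.15,"ax":0,"ay":0,"az":0,"gripper":0},
  {"dx":0,"dy":0,"dz":0.096,"ax":0,"ay":0,"az":0,"gripper":0},
  {"dx":0,"dy":-0.04,"dz":0,"ax":0,"ay":0,"az":0,"gripper":0},
  {"dx":0,"dy":-0.025,"dz":0,"ax":0,"ay":0,"az":0,"gripper":0},
  {"dx":0,"dy":0,"dz":0,"ax":0,"ay":0,"az":0,"gripper":0},
  {"dx":0,"dy":0,"dz":0,"ax":0,"ay":0,"az":0,"gripper":0},
])

```text
clock: 23.2
eef_pos: [576.4, -319.4, 57.0]
tool_rot: [3.14, -0.002, 0.194]
force: [-0.1, 1.0, 0.3]
width: 0.0
gripper_force: 0.0
```

step_arm([
  {"dx":0,"dy":-0.005,"dz":0,"ax":0,"ay":0,"az":0,"gripper":0},
  {"dx":0,"dy":-0.005,"dz":0,"ax":0,"ay":0,"az":0,"gripper":0},
  {"dx":0,"dy":0,"dz":0,"ax":0,"ay":0,"az":0,"gripper":0},
])

```text
clock: 23.58
eef_pos: [574.9, -315.8, 55.2]
tool_rot: [-3.141, 0.0, 0.194]
force: [-0.1, -0.3, -0.0]
width: 0.2
gripper_force: 0.0
```

step_arm([
  {"dx":0,"dy":-0.005,"dz":0,"ax":0,"ay":0,"az":0,"gripper":0},
  {"dx":0,"dy":0,"dz":0,"ax":0,"ay":0,"az":0,"gripper":0},
])

```text
clock: 23.82
eef_pos: [574.6, -314.2, 55.2]
tool_rot: [-3.141, 0.0, 0.194]
force: [-0.2, 0.3, 0.3]
width: -0.3
gripper_force: 0.0
```

step_arm([
  {"dx":0,"dy":-0.004,"dz":0,"ax":0,"ay":0,"az":0,"gripper":0},
  {"dx":0,"dy":0,"dz":0,"ax":0,"ay":0,"az":0,"gripper":0},
])

```text
clock: 24.08
eef_pos: [574.4, -313.4, 55.3]
tool_rot: [3.141, -0.0, 0.194]
force: [-0.2, -0.7, 0.3]
width: -0.4
gripper_force: 0.2
```

step_arm([
  {"dx":0,"dy":-0.004,"dz":0,"ax":0,"ay":0,"az":0,"gripper":0},
  {"dx":0,"dy":0,"dz":0,"ax":0,"ay":0,"az":0,"gripper":0},
])

```text
clock: 24.32
eef_pos: [574.3, -313.2, 55.4]
tool_rot: [3.14, -0.0, 0.193]
force: [1.2, -3.7, -1.5]
width: 0.2
gripper_force: 1.8
```

step_arm([
  {"dx":0,"dy":-0.004,"dz":0,"ax":0,"ay":0,"az":0,"gripper":0},
  {"dx":0,"dy":0,"dz":0,"ax":0,"ay":0,"az":0,"gripper":0},
])

```text
clock: 24.58
eef_pos: [573.9, -311.9, 55.4]
tool_rot: [3.14, -0.0, 0.193]
force: [0.8, -4.5, -2.8]
width: -0.2
gripper_force: 2.2
```

step_arm([
  {"dx":0,"dy":-0.004,"dz":0,"ax":0,"ay":0,"az":0,"gripper":0},
  {"dx":0,"dy":0,"dz":0,"ax":0,"ay":0,"az":0,"gripper":0},
])

```text
clock: 24.82
eef_pos: [573.9, -311.7, 55.6]
tool_rot: [3.139, -0.001, 0.193]
force: [1.0, -7.0, -2.5]
width: 0.1
gripper_force: 2.4
```

```bash
python3 par.py | tail -2; python3 wr.py R w8 -23.5 -103 57
```

```text
now R -23.5 [0, None, 48, np.float64(98.8)]
now R 23.5 [25, np.float64(-94.5), 27, np.float64(85.0)]
t 24.88 p [ 573.9 -311.6   55.6] r [ 3.139e+00 -1.000e-03  1.930e-01] F [ 2.3 -7.3 -3.2] w -0.2 g 2.4
par -23.5 -1 519 end -79.0 z 47.7
par 23.5 -1 1471 end -93.4 z 47.8
block 18786 z0 83.52 tilt deg [-0.26 -0.48] v -57.0 2.0
go [ 0.0044  0.0293 -0.0047]
```

View pics/w8.png

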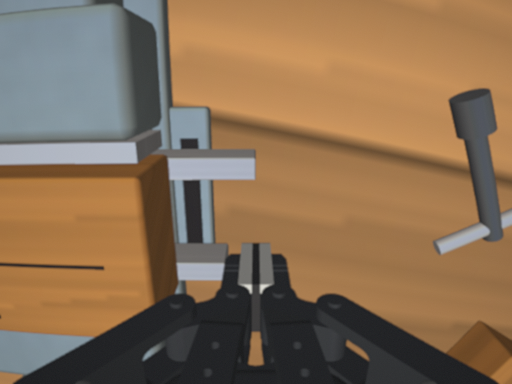

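The view shows the finger at the front parallel's end ((228,262)), with a gripper knuckle near the block at (180,300). That could blur this nudge, so I'll test cleanly from the far end.

step_arm([
  {"dx":0,"dy":0.04,"dz":0,"ax":0,"ay":0,"az":0,"gripper":0},
  {"dx":0,"dy":0,"dz":-0.167,"ax":0,"ay":0,"az":0,"gripper":0},
  {"dx":0,"dy":0,"dz":-0.167,"ax":0,"ay":0,"az":0,"gripper":0},
  {"dx":0,"dy":0,"dz":-0.167,"ax":0,"ay":0,"az":0,"gripper":0},
  {"dx":0.002,"dy":-0.187,"dz":0,"ax":0,"ay":0,"az":0,"gripper":0},
  {"dx":0.002,"dy":-0.187,"dz":0,"ax":0,"ay":0,"az":0,"gripper":0},
  {"dx":0,"dy":-0.187,"dz":0,"ax":0,"ay":0,"az":0,"gripper":0},
  {"dx":0,"dy":-0.187,"dz":0,"ax":0,"ay":0,"az":0,"gripper":0},
  {"dx":0,"dy":0,"dz":0,"ax":0,"ay":0,"az":0,"gripper":0},
  {"dx":0,"dy":0,"dz":0,"ax":0,"ay":0,"az":0,"gripper":0},
])

```text
clock: 26.18
eef_pos: [533.9, -100.9, 205.8]
tool_rot: [-3.141, 0.0, 0.195]
force: [0.0, -1.2, 0.5]
width: 0.4
gripper_force: 0.0
```

```bash
python3 wr.py R w9 -23.5 121 56; python3 -c "
from h import *
print(w2v('R',tool()[:3,3]))"
```

```text
t 26.18 p [ 533.9 -100.9  205.8] r [-3.141  0.     0.195] F [ 0.  -1.2  0.5] w 0.4 g 0.0
par -23.5 1 350 end 191.8 z 47.7
par 23.5 -1 75 end -93.7 z 47.8
par 23.5 1 358 end 231.0 z 47.6
block 9379 z0 83.68 tilt deg [0.02 0.01] v -57.0 57.0
go [ 3.000e-04 -6.100e-03  4.993e-01]
[-23.56697969 119.19943918 205.7767866 ]
```

step_arm([
  {"dx":0,"dy":-0.006,"dz":0.18,"ax":0,"ay":0,"az":0,"gripper":0},
  {"dx":0,"dy":0,"dz":0.18,"ax":0,"ay":0,"az":0,"gripper":0},
  {"dx":0,"dy":0,"dz":0.139,"ax":0,"ay":0,"az":0,"gripper":0},
  {"dx":0,"dy":0,"dz":0,"ax":0,"ay":0,"az":0,"gripper":0},
  {"dx":0,"dy":0,"dz":0,"ax":0,"ay":0,"az":0,"gripper":0},
])

```text
clock: 26.85
eef_pos: [534.5, -100.6, 57.0]
tool_rot: [3.141, -0.001, 0.192]
force: [0.5, 0.1, 0.9]
width: -0.1
gripper_force: 0.0
```

step_arm([
  {"dx":0,"dy":0.007,"dz":0,"ax":0,"ay":0,"az":0,"gripper":0},
  {"dx":0,"dy":0.007,"dz":0,"ax":0,"ay":0,"az":0,"gripper":0},
  {"dx":0,"dy":0,"dz":0,"ax":0,"ay":0,"az":0,"gripper":0},
])

```text
clock: 27.22
eef_pos: [534.9, -103.8, 56.8]
tool_rot: [3.141, -0.001, 0.194]
force: [0.2, 0.2, 0.0]
width: -0.2
gripper_force: 0.0
```

step_arm([
  {"dx":0,"dy":0.005,"dz":0,"ax":0,"ay":0,"az":0,"gripper":0},
  {"dx":0,"dy":0,"dz":0,"ax":0,"ay":0,"az":0,"gripper":0},
])

```text
clock: 27.48
eef_pos: [534.7, -105.0, 56.0]
tool_rot: [3.141, -0.0, 0.194]
force: [0.5, 0.4, -0.4]
width: 0.2
gripper_force: 0.0
```

step_arm([
  {"dx":0,"dy":0.004,"dz":0,"ax":0,"ay":0,"az":0,"gripper":0},
  {"dx":0,"dy":0,"dz":0,"ax":0,"ay":0,"az":0,"gripper":0},
])

```text
clock: 27.72
eef_pos: [534.9, -106.2, 55.9]
tool_rot: [3.142, 0.0, 0.194]
force: [-0.0, -0.5, -0.3]
width: 0.2
gripper_force: 0.0
```

step_arm([
  {"dx":0,"dy":0.005,"dz":0,"ax":0,"ay":0,"az":0,"gripper":0},
  {"dx":0,"dy":0,"dz":0,"ax":0,"ay":0,"az":0,"gripper":0},
])

```text
clock: 27.98
eef_pos: [535.2, -107.8, 55.9]
tool_rot: [3.141, -0.0, 0.194]
force: [0.7, 0.6, 0.3]
width: -0.1
gripper_force: 0.0
```

step_arm([
  {"dx":0,"dy":0.004,"dz":0,"ax":0,"ay":0,"az":0,"gripper":0},
  {"dx":0,"dy":0,"dz":0,"ax":0,"ay":0,"az":0,"gripper":0},
])

```text
clock: 28.22
eef_pos: [535.3, -108.3, 55.9]
tool_rot: [-3.141, 0.0, 0.194]
force: [0.2, 1.4, -0.1]
width: 0.0
gripper_force: 0.7
```

step_arm([
  {"dx":0,"dy":0.003,"dz":0,"ax":0,"ay":0,"az":0,"gripper":0},
  {"dx":0,"dy":0,"dz":0,"ax":0,"ay":0,"az":0,"gripper":0},
])

```text
clock: 28.48
eef_pos: [535.5, -109.1, 55.9]
tool_rot: [-3.141, 0.0, 0.194]
force: [-0.7, 2.1, -0.4]
width: 0.3
gripper_force: 1.3
```

step_arm([
  {"dx":0,"dy":0.003,"dz":0,"ax":0,"ay":0,"az":0,"gripper":0},
  {"dx":0,"dy":0,"dz":0,"ax":0,"ay":0,"az":0,"gripper":0},
])

```text
clock: 28.72
eef_pos: [535.7, -110.5, 55.9]
tool_rot: [3.142, 0.0, 0.194]
force: [-0.8, 2.5, -0.4]
width: -0.2
gripper_force: 1.2
```

step_arm([
  {"dx":0,"dy":0.004,"dz":0,"ax":0,"ay":0,"az":0,"gripper":0},
  {"dx":0,"dy":0,"dz":0,"ax":0,"ay":0,"az":0,"gripper":0},
])

```text
clock: 28.98
eef_pos: [536.0, -111.9, 55.9]
tool_rot: [3.141, -0.0, 0.194]
force: [-0.1, 1.7, 0.6]
width: 0.1
gripper_force: 0.9
```

step_arm([
  {"dx":0,"dy":0.004,"dz":0,"ax":0,"ay":0,"az":0,"gripper":0},
  {"dx":0,"dy":0,"dz":0,"ax":0,"ay":0,"az":0,"gripper":0},
])

```text
clock: 29.22
eef_pos: [536.3, -113.1, 55.9]
tool_rot: [3.141, -0.0, 0.194]
force: [-0.6, 1.0, -0.5]
width: 0.3
gripper_force: 0.9
```

```bash
python3 par.py | tail -2
```

```text
now R -23.5 [0, None, 0, None]
now R 23.5 [0, None, 0, None]
```

The front parallel still slides at about 2 N, so the block is not gripping yet. I'll fetch the mallet again and press longer, at the middle and at both ends.

step_arm([
  {"dx":0,"dy":-0.015,"dz":0,"ax":0,"ay":0,"az":0,"gripper":0},
  {"dx":0,"dy":0,"dz":-0.191,"ax":0,"ay":0,"az":0,"gripper":0},
  {"dx":0,"dy":0,"dz":-0.191,"ax":0,"ay":0,"az":0,"gripper":0},
  {"dx":0,"dy":0,"dz":-0.191,"ax":0,"ay":0,"az":0,"gripper":0.3},
  {"dx":0,"dy":0,"dz":-0.191,"ax":0,"ay":0,"az":0,"gripper":1},
  {"dx":0,"dy":0,"dz":0,"ax":0,"ay":0,"az":0,"gripper":1},
  {"dx":0,"dy":0,"dz":0,"ax":0,"ay":0,"az":0,"gripper":1},
])

```text
clock: 30.15
eef_pos: [534.9, -108.4, 284.8]
tool_rot: [3.142, 0.0, 0.194]
force: [-0.6, -1.1, -1.0]
width: 72.0
gripper_force: 0.0
```

```bash
python3 par.py | tail -4; python3 - <<'E'
from h import *
st(); print(go([528.8,0.3,184])) 
im=ctrl.get_image("side"); save(im,"s9")
c=cv2.imread("pics/s9.png")[255:365,180:330]; cv2.imwrite("pics/s9c.png",cv2.resize(c,None,fx=5,fy=5,interpolation=cv2.INTER_CUBIC))
E
```

```text
now L -23.5 [36, np.float64(-88.7), 33, np.float64(87.6)]
now L 23.5 [29, np.float64(-86.9), 34, np.float64(90.9)]
now R -23.5 [0, None, 40, np.float64(93.7)]
now R 23.5 [0, None, 0, None]
t 30.2 p [ 534.5 -108.3  284. ] r [-3.141e+00  2.000e-03  1.940e-01] F [-0.9  0.1 -0.1] w 79.0 g 0.0
[ 0.0517 -0.3585  0.3334]
```

View pics/s9c.png

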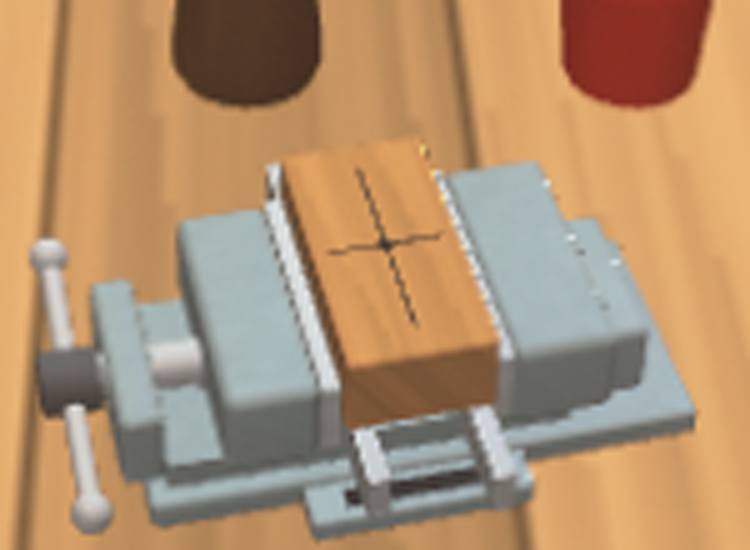

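The crop shows block R sitting square on both parallels at (430,420). Now I'll regrasp the mallet.

step_arm([
  {"dx":0.026,"dy":-0.18,"dz":0,"ax":0,"ay":0,"az":0,"gripper":1},
  {"dx":0.026,"dy":-0.1785,"dz":0,"ax":0,"ay":0,"az":0,"gripper":1},
  {"dx":0,"dy":0,"dz":0,"ax":0,"ay":0,"az":0,"gripper":1},
  {"dx":0,"dy":0,"dz":0,"ax":0,"ay":0,"az":0,"gripper":1},
  {"dx":0,"dy":0,"dz":0.15,"ax":0,"ay":0,"az":0,"gripper":1},
  {"dx":0,"dy":0,"dz":0.12,"ax":0,"ay":0,"az":0,"gripper":1},
  {"dx":0,"dy":0,"dz":0.06,"ax":0,"ay":0,"az":0,"gripper":1},
  {"dx":0,"dy":0,"dz":0,"ax":0,"ay":0,"az":0,"gripper":1},
  {"dx":0,"dy":0,"dz":0,"ax":0,"ay":0,"az":0,"gripper":0.3},
  {"dx":0,"dy":0,"dz":0,"ax":0,"ay":0,"az":0,"gripper":0},
  {"dx":0,"dy":0,"dz":0,"ax":0,"ay":0,"az":0,"gripper":0},
  {"dx":0,"dy":0,"dz":0,"ax":0,"ay":0,"az":0,"gripper":0},
  {"dx":0,"dy":0,"dz":0,"ax":0,"ay":0,"az":0,"gripper":0},
])

```text
clock: 31.88
eef_pos: [530.4, 0.3, 187.0]
tool_rot: [3.142, -0.001, 0.194]
force: [-0.1, -0.2, 5.9]
width: 27.8
gripper_force: 58.9
```

```bash
python3 - <<'E'
from h import *
s=st()
for v in(-35,0,35): print(v, go([*v2w("R",0,v),s["eef_pos"][2]+95]))
E
```

```text
t 31.88 p [5.304e+02 3.000e-01 1.870e+02] r [ 3.142e+00 -1.000e-03  1.940e-01] F [-0.1 -0.2  5.9] w 27.8 g 58.9
-35 [ 0.025   0.8507 -0.3166]
0 [ 0.025   0.7341 -0.3166]
35 [ 0.0251  0.6174 -0.3166]
```

step_arm([
  {"dx":0,"dy":0,"dz":-0.1,"ax":0,"ay":0,"az":0,"gripper":0},
  {"dx":0,"dy":0,"dz":-0.18,"ax":0,"ay":0,"az":0,"gripper":0},
  {"dx":0,"dy":0,"dz":-0.15,"ax":0,"ay":0,"az":0,"gripper":0},
  {"dx":0.006,"dy":0.154,"dz":0,"ax":0,"ay":0,"az":0,"gripper":0},
  {"dx":0.006,"dy":0.154,"dz":0,"ax":0,"ay":0,"az":0,"gripper":0},
  {"dx":0.006,"dy":0.154,"dz":0,"ax":0,"ay":0,"az":0,"gripper":0},
  {"dx":0.006,"dy":0.154,"dz":0,"ax":0,"ay":0,"az":0,"gripper":0},
  {"dx":0,"dy":0,"dz":0.08,"ax":0,"ay":0,"az":0,"gripper":0},
  {"dx":0,"dy":0,"dz":0.04,"ax":0,"ay":0,"az":0,"gripper":0},
  {"dx":0,"dy":0,"dz":0,"ax":0,"ay":0,"az":0,"gripper":0},
  {"dx":0,"dy":0,"dz":0,"ax":0,"ay":0,"az":0,"gripper":0},
])

```text
clock: 33.25
eef_pos: [573.1, -179.1, 279.7]
tool_rot: [3.141, -0.001, 0.195]
force: [-0.2, 1.1, -4.1]
width: 27.7
gripper_force: 60.2
```

step_arm([
  {"dx":0,"dy":0,"dz":0.01,"ax":0,"ay":0,"az":0,"gripper":0},
  {"dx":0,"dy":0,"dz":0,"ax":0,"ay":0,"az":0,"gripper":0},
])

```text
clock: 33.5
eef_pos: [572.7, -179.6, 276.4]
tool_rot: [3.142, -0.0, 0.194]
force: [0.4, 0.9, -4.4]
width: 26.9
gripper_force: 60.2
```

step_arm([
  {"dx":0,"dy":0,"dz":0.01,"ax":0,"ay":0,"az":0,"gripper":0},
  {"dx":0,"dy":0,"dz":0.006,"ax":0,"ay":0,"az":0,"gripper":0},
  {"dx":0,"dy":0,"dz":0,"ax":0,"ay":0,"az":0,"gripper":0},
])

```text
clock: 33.88
eef_pos: [572.6, -179.8, 271.2]
tool_rot: [-3.142, 0.0, 0.194]
force: [0.3, -0.0, -3.9]
width: 27.3
gripper_force: 60.6
```

step_arm([
  {"dx":0,"dy":0,"dz":0.005,"ax":0,"ay":0,"az":0,"gripper":0},
  {"dx":0,"dy":0,"dz":0,"ax":0,"ay":0,"az":0,"gripper":0},
])

```text
clock: 34.12
eef_pos: [572.9, -179.9, 271.0]
tool_rot: [3.141, -0.001, 0.194]
force: [-2.7, 0.7, 5.2]
width: 27.0
gripper_force: 61.1
```

step_arm([
  {"dx":0,"dy":0,"dz":0.005,"ax":0,"ay":0,"az":0,"gripper":0},
  {"dx":0,"dy":0,"dz":0,"ax":0,"ay":0,"az":0,"gripper":0},
])

```text
clock: 34.38
eef_pos: [573.2, -180.0, 271.0]
tool_rot: [3.141, -0.003, 0.194]
force: [-4.5, 2.1, 13.8]
width: 27.4
gripper_force: 62.2
```

step_arm([
  {"dx":0,"dy":0,"dz":0.005,"ax":0,"ay":0,"az":0,"gripper":0},
  {"dx":0,"dy":0,"dz":0,"ax":0,"ay":0,"az":0,"gripper":0},
])

```text
clock: 34.62
eef_pos: [573.5, -180.0, 271.0]
tool_rot: [3.141, -0.004, 0.194]
force: [-5.7, 2.0, 21.7]
width: 27.1
gripper_force: 63.0
```

step_arm([
  {"dx":0,"dy":0,"dz":0,"ax":0,"ay":0,"az":0,"gripper":0},
  {"dx":0,"dy":0,"dz":0,"ax":0,"ay":0,"az":0,"gripper":0},
  {"dx":0,"dy":0,"dz":-0.03,"ax":0,"ay":0,"az":0,"gripper":0},
  {"dx":0,"dy":0,"dz":-0.02,"ax":0,"ay":0,"az":0,"gripper":0},
  {"dx":0,"dy":0.11,"dz":0,"ax":0,"ay":0,"az":0,"gripper":0},
  {"dx":0,"dy":0.11,"dz":0,"ax":0,"ay":0,"az":0,"gripper":0},
  {"dx":0,"dy":0,"dz":0,"ax":0,"ay":0,"az":0,"gripper":0},
  {"dx":0,"dy":0,"dz":0,"ax":0,"ay":0,"az":0,"gripper":0},
  {"dx":0,"dy":0,"dz":0.02,"ax":0,"ay":0,"az":0,"gripper":0},
  {"dx":0,"dy":0,"dz":0.01,"ax":0,"ay":0,"az":0,"gripper":0},
  {"dx":0,"dy":0,"dz":0,"ax":0,"ay":0,"az":0,"gripper":0},
])

```text
clock: 36.0
eef_pos: [585.2, -244.0, 272.4]
tool_rot: [-3.141, 0.001, 0.195]
force: [-0.4, -0.6, -4.2]
width: 27.3
gripper_force: 60.6
```

step_arm([
  {"dx":0,"dy":0,"dz":0.006,"ax":0,"ay":0,"az":0,"gripper":0},
  {"dx":0,"dy":0,"dz":0,"ax":0,"ay":0,"az":0,"gripper":0},
])

```text
clock: 36.25
eef_pos: [585.4, -244.6, 271.1]
tool_rot: [3.141, -0.0, 0.194]
force: [-0.2, -0.2, -4.7]
width: 27.5
gripper_force: 60.8
```

step_arm([
  {"dx":0,"dy":0,"dz":0.006,"ax":0,"ay":0,"az":0,"gripper":0},
  {"dx":0,"dy":0,"dz":0,"ax":0,"ay":0,"az":0,"gripper":0},
])

```text
clock: 36.5
eef_pos: [585.6, -244.8, 271.0]
tool_rot: [3.141, -0.002, 0.194]
force: [-2.2, 0.6, 6.2]
width: 27.0
gripper_force: 61.7
```

step_arm([
  {"dx":0,"dy":0,"dz":0.005,"ax":0,"ay":0,"az":0,"gripper":0},
  {"dx":0,"dy":0,"dz":0,"ax":0,"ay":0,"az":0,"gripper":0},
])

```text
clock: 36.75
eef_pos: [585.8, -244.9, 271.0]
tool_rot: [3.141, -0.003, 0.194]
force: [-3.4, 2.3, 11.8]
width: 27.3
gripper_force: 62.4
```

step_arm([
  {"dx":0,"dy":0,"dz":0.006,"ax":0,"ay":0,"az":0,"gripper":0},
  {"dx":0,"dy":0,"dz":0,"ax":0,"ay":0,"az":0,"gripper":0},
  {"dx":0,"dy":0,"dz":0,"ax":0,"ay":0,"az":0,"gripper":0},
  {"dx":0,"dy":0,"dz":-0.03,"ax":0,"ay":0,"az":0,"gripper":0},
  {"dx":0,"dy":0,"dz":-0.02,"ax":0,"ay":0,"az":0,"gripper":0},
  {"dx":0,"dy":-0.105,"dz":0,"ax":0,"ay":0,"az":0,"gripper":0},
  {"dx":0,"dy":0,"dz":0,"ax":0,"ay":0,"az":0,"gripper":0},
  {"dx":0,"dy":0,"dz":0.025,"ax":0,"ay":0,"az":0,"gripper":0},
  {"dx":0,"dy":0,"dz":0.01,"ax":0,"ay":0,"az":0,"gripper":0},
  {"dx":0,"dy":0,"dz":0.006,"ax":0,"ay":0,"az":0,"gripper":0},
  {"dx":0,"dy":0,"dz":0,"ax":0,"ay":0,"az":0,"gripper":0},
])

```text
clock: 38.12
eef_pos: [579.5, -214.7, 271.1]
tool_rot: [3.141, -0.002, 0.193]
force: [-3.8, 1.9, 12.6]
width: 27.2
gripper_force: 62.6
```

step_arm([
  {"dx":0,"dy":0,"dz":0.005,"ax":0,"ay":0,"az":0,"gripper":0},
  {"dx":0,"dy":0,"dz":0.005,"ax":0,"ay":0,"az":0,"gripper":0},
  {"dx":0,"dy":0,"dz":0,"ax":0,"ay":0,"az":0,"gripper":0},
])

```text
clock: 38.5
eef_pos: [580.0, -214.8, 271.0]
tool_rot: [3.14, -0.004, 0.193]
force: [-7.0, 4.3, 27.7]
width: 27.5
gripper_force: 64.2
```

step_arm([
  {"dx":0,"dy":0,"dz":0.005,"ax":0,"ay":0,"az":0,"gripper":0},
  {"dx":0,"dy":0,"dz":0.005,"ax":0,"ay":0,"az":0,"gripper":0},
  {"dx":0,"dy":0,"dz":0,"ax":0,"ay":0,"az":0,"gripper":0},
])

```text
clock: 38.88
eef_pos: [580.5, -215.0, 271.0]
tool_rot: [3.139, -0.007, 0.193]
force: [-10.0, 5.8, 43.2]
width: 27.4
gripper_force: 65.9
```

step_arm([
  {"dx":0,"dy":0,"dz":0,"ax":0,"ay":0,"az":0,"gripper":0},
  {"dx":0,"dy":0,"dz":0,"ax":0,"ay":0,"az":0,"gripper":0},
  {"dx":0,"dy":0,"dz":0,"ax":0,"ay":0,"az":0,"gripper":0},
  {"dx":0,"dy":0,"dz":0,"ax":0,"ay":0,"az":0,"gripper":0},
  {"dx":0,"dy":0,"dz":0,"ax":0,"ay":0,"az":0,"gripper":0},
  {"dx":0,"dy":0,"dz":0,"ax":0,"ay":0,"az":0,"gripper":0},
  {"dx":0,"dy":0,"dz":-0.03,"ax":0,"ay":0,"az":0,"gripper":0},
  {"dx":0,"dy":0,"dz":-0.07,"ax":0,"ay":0,"az":0,"gripper":0},
  {"dx":0,"dy":0,"dz":-0.13,"ax":0,"ay":0,"az":0,"gripper":0},
  {"dx":-0.006,"dy":-0.147,"dz":0,"ax":0,"ay":0,"az":0,"gripper":0},
  {"dx":-0.006,"dy":-0.147,"dz":0,"ax":0,"ay":0,"az":0,"gripper":0},
  {"dx":-0.006,"dy":-0.147,"dz":0,"ax":0,"ay":0,"az":0,"gripper":0},
  {"dx":-0.006,"dy":-0.147,"dz":0,"ax":0,"ay":0,"az":0,"gripper":0},
  {"dx":0,"dy":-0.147,"dz":0,"ax":0,"ay":0,"az":0,"gripper":0},
  {"dx":0,"dy":0,"dz":0.17,"ax":0,"ay":0,"az":0,"gripper":0},
  {"dx":0,"dy":0,"dz":0.17,"ax":0,"ay":0,"az":0,"gripper":0},
  {"dx":0,"dy":0,"dz":0.08,"ax":0,"ay":0,"az":0,"gripper":0},
  {"dx":0,"dy":0,"dz":0,"ax":0,"ay":0,"az":0,"gripper":0},
  {"dx":0,"dy":0,"dz":0,"ax":0,"ay":0,"az":0,"gripper":0},
])

```text
clock: 41.25
eef_pos: [530.7, 0.8, 206.3]
tool_rot: [3.141, -0.002, 0.193]
force: [1.0, -0.1, -4.9]
width: 27.5
gripper_force: 60.6
```

step_arm([
  {"dx":0,"dy":0,"dz":0.035,"ax":0,"ay":0,"az":0,"gripper":0},
  {"dx":0,"dy":0,"dz":0.015,"ax":0,"ay":0,"az":0,"gripper":0},
  {"dx":0,"dy":0,"dz":0,"ax":0,"ay":0,"az":0,"gripper":0},
  {"dx":0,"dy":0,"dz":0,"ax":0,"ay":0,"az":0,"gripper":0},
])

```text
clock: 41.75
eef_pos: [529.9, 1.3, 190.8]
tool_rot: [3.141, -0.001, 0.194]
force: [0.6, -0.7, -3.9]
width: 27.6
gripper_force: 60.7
```

step_arm([
  {"dx":0,"dy":0,"dz":0.005,"ax":0,"ay":0,"az":0,"gripper":0},
  {"dx":0,"dy":0,"dz":0.003,"ax":0,"ay":0,"az":0,"gripper":0},
  {"dx":0,"dy":0,"dz":0,"ax":0,"ay":0,"az":0,"gripper":0},
])

```text
clock: 42.12
eef_pos: [529.7, 1.3, 188.2]
tool_rot: [-3.142, 0.0, 0.194]
force: [-0.0, -0.2, -4.3]
width: 27.1
gripper_force: 60.7
```

step_arm([
  {"dx":0,"dy":0,"dz":0.004,"ax":0,"ay":0,"az":0,"gripper":0},
  {"dx":0,"dy":0,"dz":0,"ax":0,"ay":0,"az":0,"gripper":0},
  {"dx":0,"dy":0,"dz":0,"ax":0,"ay":0,"az":0,"gripper":0.4},
  {"dx":0,"dy":0,"dz":0,"ax":0,"ay":0,"az":0,"gripper":0.6},
  {"dx":0,"dy":0,"dz":0,"ax":0,"ay":0,"az":0,"gripper":1},
  {"dx":0,"dy":0,"dz":0,"ax":0,"ay":0,"az":0,"gripper":1},
  {"dx":0,"dy":0,"dz":0,"ax":0,"ay":0,"az":0,"gripper":1},
  {"dx":0,"dy":0,"dz":-0.06,"ax":0,"ay":0,"az":0,"gripper":1},
  {"dx":0,"dy":0,"dz":-0.15,"ax":0,"ay":0,"az":0,"gripper":1},
  {"dx":0,"dy":0,"dz":-0.15,"ax":0,"ay":0,"az":0,"gripper":1},
  {"dx":-0.026,"dy":0.175,"dz":0,"ax":0,"ay":0,"az":0,"gripper":0.5},
  {"dx":-0.026,"dy":0.175,"dz":0,"ax":0,"ay":0,"az":0,"gripper":0},
  {"dx":0,"dy":0,"dz":0,"ax":0,"ay":0,"az":0,"gripper":0},
  {"dx":0,"dy":0,"dz":0.18,"ax":0,"ay":0,"az":0,"gripper":0},
  {"dx":0,"dy":0,"dz":0.18,"ax":0,"ay":0,"az":0,"gripper":0},
  {"dx":0,"dy":0,"dz":0,"ax":0,"ay":0,"az":0,"gripper":0},
  {"dx":0,"dy":0,"dz":0,"ax":0,"ay":0,"az":0,"gripper":0},
])

```text
clock: 44.25
eef_pos: [535.8, -104.6, 188.5]
tool_rot: [3.141, -0.002, 0.194]
force: [0.2, -0.9, 0.3]
width: -0.0
gripper_force: 0.0
```

```bash
python3 par.py | tail -2; python3 wr.py R w10 -23.5 114 56; python3 - <<'E'
from h import *
W=np.load("top1.npy").reshape(-1,3); q=W[(W[:,2]>190)&(W[:,2]<225)&(abs(W[:,0]-530)<25)&(abs(W[:,1])<25)]; print("mallet",q.min(0),q.max(0))
E
```

```text
now R -23.5 [0, None, 20, np.float64(93.6)]
now R 23.5 [0, None, 1, np.float64(85.8)]
t 44.3 p [ 536.3 -104.8  189.1] r [ 3.14  -0.004  0.194] F [ 0.6 -0.4  0.9] w 0.1 g 0.0
par -23.5 1 366 end 192.8 z 47.7
par 23.5 -1 76 end -93.3 z 47.7
par 23.5 1 389 end 231.3 z 47.7
block 10486 z0 83.71 tilt deg [-0.    0.07] v -57.0 57.0
go [-0.0074  0.0059  0.4444]
mallet [514.10605973 -10.6852541  191.09150095] [538.85653346  14.16516248 215.84503624]
```

step_arm([
  {"dx":-0.007,"dy":0.003,"dz":0.18,"ax":0,"ay":0,"az":0,"gripper":0},
  {"dx":0,"dy":0,"dz":0.16,"ax":0,"ay":0,"az":0,"gripper":0},
  {"dx":0,"dy":0,"dz":0.104,"ax":0,"ay":0,"az":0,"gripper":0},
  {"dx":0,"dy":0.007,"dz":0,"ax":0,"ay":0,"az":0,"gripper":0},
  {"dx":0,"dy":0.005,"dz":0,"ax":0,"ay":0,"az":0,"gripper":0},
  {"dx":0,"dy":0,"dz":0,"ax":0,"ay":0,"az":0,"gripper":0},
])

```text
clock: 45.1
eef_pos: [535.0, -110.1, 55.8]
tool_rot: [3.14, -0.004, 0.194]
force: [0.4, 0.6, -0.9]
width: -0.2
gripper_force: 0.0
```

step_arm([
  {"dx":0,"dy":0.005,"dz":0,"ax":0,"ay":0,"az":0,"gripper":0},
  {"dx":0,"dy":0,"dz":0,"ax":0,"ay":0,"az":0,"gripper":0},
])

```text
clock: 45.35
eef_pos: [534.2, -111.2, 54.4]
tool_rot: [3.141, -0.001, 0.194]
force: [0.7, 0.2, -0.4]
width: 0.1
gripper_force: 0.0
```

step_arm([
  {"dx":0,"dy":0.003,"dz":0,"ax":0,"ay":0,"az":0,"gripper":0},
  {"dx":0,"dy":0,"dz":0,"ax":0,"ay":0,"az":0,"gripper":0},
])

```text
clock: 45.6
eef_pos: [533.9, -112.0, 53.8]
tool_rot: [3.142, 0.0, 0.194]
force: [0.3, 0.1, 0.6]
width: 0.2
gripper_force: 0.0
```

step_arm([
  {"dx":0,"dy":0.003,"dz":0,"ax":0,"ay":0,"az":0,"gripper":0},
  {"dx":0,"dy":0,"dz":0,"ax":0,"ay":0,"az":0,"gripper":0},
])

```text
clock: 45.85
eef_pos: [534.1, -112.9, 53.8]
tool_rot: [3.142, 0.0, 0.194]
force: [0.2, -0.2, 0.1]
width: 0.0
gripper_force: 0.0
```

step_arm([
  {"dx":0,"dy":0.003,"dz":0,"ax":0,"ay":0,"az":0,"gripper":0},
  {"dx":0,"dy":0,"dz":0,"ax":0,"ay":0,"az":0,"gripper":0},
])

```text
clock: 46.1
eef_pos: [534.2, -113.4, 53.8]
tool_rot: [-3.141, 0.0, 0.194]
force: [0.1, 0.9, 0.7]
width: 0.3
gripper_force: 0.4
```

step_arm([
  {"dx":0,"dy":0.003,"dz":0,"ax":0,"ay":0,"az":0,"gripper":0},
  {"dx":0,"dy":0,"dz":0,"ax":0,"ay":0,"az":0,"gripper":0},
])

```text
clock: 46.35
eef_pos: [534.2, -113.6, 53.8]
tool_rot: [-3.14, 0.0, 0.195]
force: [-0.2, 3.9, 0.8]
width: -0.5
gripper_force: 1.9
```

step_arm([
  {"dx":0,"dy":0.002,"dz":0,"ax":0,"ay":0,"az":0,"gripper":0},
  {"dx":0,"dy":0,"dz":0,"ax":0,"ay":0,"az":0,"gripper":0},
])

```text
clock: 46.6
eef_pos: [534.2, -113.7, 53.7]
tool_rot: [-3.14, 0.001, 0.195]
force: [-1.4, 6.3, 2.0]
width: 0.3
gripper_force: 2.7
```

The front parallel now holds at 6 N. I'll back away and take a final look.

step_arm([
  {"dx":0,"dy":-0.015,"dz":0,"ax":0,"ay":0,"az":0,"gripper":0},
  {"dx":0,"dy":0,"dz":-0.15,"ax":0,"ay":0,"az":0,"gripper":0},
  {"dx":0,"dy":0,"dz":-0.18,"ax":0,"ay":0,"az":0,"gripper":0},
  {"dx":0,"dy":0,"dz":-0.18,"ax":0,"ay":0,"az":0,"gripper":0},
  {"dx":0,"dy":0,"dz":-0.18,"ax":0,"ay":0,"az":0,"gripper":0},
  {"dx":-0.1,"dy":0.12,"dz":0,"ax":0,"ay":0,"az":0,"gripper":0},
  {"dx":-0.1,"dy":0.12,"dz":0,"ax":0,"ay":0,"az":0,"gripper":0},
  {"dx":0,"dy":0,"dz":0,"ax":0,"ay":0,"az":0,"gripper":0},
  {"dx":0,"dy":0,"dz":0,"ax":0,"ay":0,"az":0,"gripper":0},
])

```text
clock: 47.72
eef_pos: [488.9, -193.1, 260.9]
tool_rot: [3.141, -0.001, 0.193]
force: [-0.1, 0.9, 1.0]
width: 0.0
gripper_force: 0.0
```

```bash
python3 par.py | tail -4; python3 wr.py R w11 0 0 200; python3 - <<'E'
from h import *
im=ctrl.get_image("side"); save(im,"s11")
E
```

```text
now L -23.5 [37, np.float64(-90.9), 32, np.float64(88.0)]
now L 23.5 [29, np.float64(-86.9), 35, np.float64(90.7)]
now R -23.5 [9, np.float64(-85.4), 40, np.float64(94.3)]
now R 23.5 [26, np.float64(-94.6), 27, np.float64(85.1)]
t 47.77 p [ 489.3 -192.3  260.8] r [-3.141e+00 -1.000e-03  1.950e-01] F [-0.4 -0.8 -0.3] w 0.3 g 0.0
par -23.5 -1 113 end -84.8 z 47.7
par -23.5 1 271 end 193.8 z 47.8
par 23.5 -1 199 end -92.9 z 47.7
par 23.5 1 225 end 215.8 z 47.8
block 8286 z0 83.75 tilt deg [0.04 0.08] v -57.0 57.0
go [0.282  0.1322 0.2024]
```

View pics/s11.png

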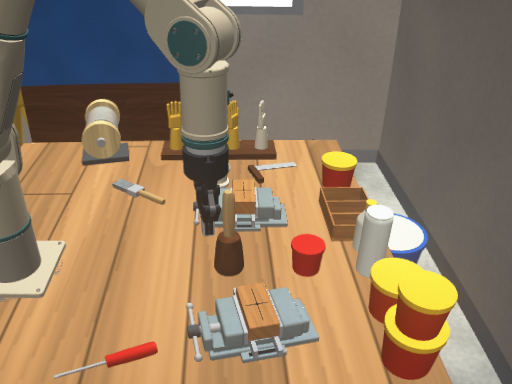

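The side view shows the mallet upright on its head (230,250), the bust and tub in place, and both blocks on their parallels.

```bash
python3 -c "
from h import *
print(ctrl.finish_job())"
```

```text
the job is handed in; nothing more can be done
None
```

The job is handed in, with one check left undone: the block in the right-hand vise (y ≈ -214 mm) was the one up; pressed with the mallet at up to about 43 N it now sits level, though its front parallel still slid at about 2 N after the first press and needed a second round before holding at about 6 N; I did not nudge the back parallels, and the mallet stands on its head on the bench with bust and tub untouched.

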